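# Load the bead rod into the kiln and close its propped lid

## Task

Lift the rod of glazed beads off the wooden drying stand and lay it gently across the two notched posts of the rack inside the open kiln, both ends down in their notches. The glaze is wet: nothing may touch the beads, and the ware round about stays where it is. Then lift the knee of the lid stay past centre by its red knob and lower the lid under control, without letting it drop, until it is fully shut, and let go.

Things in the scene. Friction and masses are not known exactly. Their poses are not given: they have to be found in the camera images.
- rod_mid (a point): Centre of the bead rod: a cream square ceramic bar 12 x 12 mm, 200 mm long along its y axis (z up), 150 g with its beads. Only the middle 64 mm (y from -32 to +32 mm) is bare for gripping; the last 27 mm at each end are bare too and rest in the notches. It is the same either way round.
- beads: The four wet-glazed beads fixed on the rod (cobalt blue and turquoise barrels, 24 mm diameter, 19 mm long, centred on the bar), two on each side between 33 and 73 mm from the rod's middle. Origin: on the underside of the bar at mid length. They may touch nothing.
- stand: Wooden drying stand, base 70 x 200 x 14 mm, fixed; origin under its centre. The rod starts along its y axis in the notches of two posts (10 mm thick, 44 mm wide, at y = +-85 mm) whose notch floors are 70 mm above the table; the horns beside the notches reach 16 mm above the floors.
- rack_rest (a point): Where the rod's centre must come to rest: midway between the two notches of the rack in the kiln, 6 mm above the notch floors (about 130 mm above the table, 20 mm below the kiln's rim). Its y axis runs from notch to notch, z up. The open lid leans over it, so a tool pointing straight down does not fit: it must lean 25 to 40 degrees, its top away from the hinge.
- rack: The tan ceramic rack, 0.8 kg, standing loose on the kiln floor (40 mm above the table); origin under its centre. Base 60 x 196 x 10 mm; posts 10 mm thick, 44 mm wide, at y = +-85 mm. Each notch has a flat floor 15 mm wide, 84 mm above the rack's underside, and sides that lean out 25 degrees and rise 16 mm above that floor.
- kiln_rim (a point): Centre of the kiln's opening, at rim height (150 mm above the table); x, y, z are the kiln's axes. Kiln 260 mm (x) x 320 mm (y) x 150 mm, fixed; chamber 200 x 260 mm, 110 mm deep, walls 30 mm. The lid's hinge lies along x on the rim's edge at y = -160 mm. A 28 mm deep control box stands on the +y face, top 112 mm above the table.
- kiln_lid (a joint): Angle of the lid about its hinge: 0 propped open (55 degrees up from shut, leaning over the chamber, its free edge about 0.41 m above the table and 183 mm from the hinge line seen from above), grows to 0.960 fully shut. Lid 262 x 322 x 35 mm, 0.65 kg; only the stay holds it up: it falls if the stay is unlocked and let go.
- stay_knee (a joint): Bend of the folding stay on the kiln's -x face: 0 locked against its stop, just past centre; straight at 0.14; folds to about 2.66 as the lid shuts. The locked stay cannot be closed by pressing on the lid.
- knee_knob (a point): Centre of the red knob at the stay's knee: a cylinder 22 mm in diameter, 34 mm long, sticking out towards -x of the kiln, axis along the kiln's x, centre 39 mm out from the -x face. It runs on a circle about stay_pivot. A pull of a few newtons moves it; past centre the lid's weight drives it on with about 5 N, and held in the fingers it lowers the lid.
- stay_pivot (a point): Fixed pivot of the stay's lower arm, at kiln y = +10 mm, 50 mm below the rim, given in the plane of the knob's centre (across the kiln's x). The knob keeps 114.5 mm from it: locked at 113 degrees (0 = kiln's +y, 90 = up), lifted up and away from the hinge over the top and down to 1 degree, where the lid is shut.
- lid_a: Small white jar lid on the kiln floor beside the rack, 42 mm across, 31 mm high; origin under its centre. Leave alone.
- lid_b: Second such jar lid on the kiln floor on the other side of the rack. Leave alone.
- palette: Cobalt blue paint plate, 140 mm across, 15 mm high; origin under its centre. Leave alone.
- bowl_red: Red paint bowl, 110 mm across, 45 mm high, with a brush leaning in it to 80 mm; origin under its centre. Leave alone.
- bowl_blue: Blue paint bowl, same size, with a brush. Leave alone.
- jar: White jar with a rust band, 64 mm across, 66 mm high. Leave alone.
- brush_pot: Terracotta pot with brushes, 74 mm across, brushes to 190 mm high. Leave alone.
Things that resemble listed ones, but are neither listed nor needed, are in the scene too. Of the things that look like the part that bears rod_mid, the middle-sized one is meant.

How it is judged:
On the way, in this order (a step that is already met when the one before it is completed fails the run):
1. the rod lies in both notches of the rack, let go, while the lid is still propped open (x of rod_mid in the frame of rack_rest between -0.005 and 0.005 m and y of rod_mid in the frame of rack_rest between -0.009 and 0.009 m and z of rod_mid in the frame of rack_rest between -0.003 and 0.003 m and angle between the y axis of rod_mid and the y axis of rack_rest, either way round below 0.05 rad and contact force between the fingers and rod below 0.1 N and value of joint kiln_lid below 0.05 rad), for 0.2 s.
2. the stay's knee is lifted past centre and the lid is on its way down (value of joint stay_knee above 0.4 rad and value of joint kiln_lid above 0.02 rad), for 0.1 s.
At the end, for the whole second after the job is handed in: The lid is shut to within 0.03 rad, and the rod lies still in both notches of the rack: its centre within 5 mm across, 9 mm along and 3 mm in height of the rest point, and in line with the notches within 0.05 rad (value of joint kiln_lid above 0.93 rad and linear speed of rod below 0.02 m/s and x of rod_mid in the frame of rack_rest between -0.005 and 0.005 m and y of rod_mid in the frame of rack_rest between -0.009 and 0.009 m and z of rod_mid in the frame of rack_rest between -0.003 and 0.003 m and angle between the y axis of rod_mid and the y axis of rack_rest, either way round below 0.05 rad); the robot touches nothing.
It fails at once if something touches the wet beads (contact force between beads and anything else above 0.3 N).
It fails at once if the rod is not laid gently: pressed on the rack with over 30 N, or dropped or swung in (faster than 0.3 m/s within 30 mm of its place) (contact force between rod and rack above 30 N or (distance between rod_mid and rack_rest below 0.03 m and linear speed of rod above 0.3 m/s)).
It fails at once if the rack is pushed more than 15 mm (distance of rack from where it was at the start of the episode above 0.015 m).
It fails at once if the lid is let drop (faster than 2 rad/s) (velocity of joint kiln_lid above 2 rad/s).
It fails at once if a bystander is moved more than 25 mm (distance of any of lid_a, lid_b, palette, bowl_red, bowl_blue, jar, brush_pot from where it was at the start of the episode above 0.025 m).
It also fails if it takes over 64 s, if anything falls off the work surface, if the arm or the gripper's body presses on something with over 40 N, if the wrist force passes 120 N, or if a joint passes its speed limit or range.

## Robot

A 6-joint arm with a two-finger parallel gripper is mounted at the origin on the work surface. World frame = base frame: x ahead of the robot, y to its left, z up, the work surface at z = 0. Lengths are in m, angles in rad, forces in N, time in s.
With the tool pointing down it reaches from about 0.35 to 0.975 m from the base axis. Payload 4.9 kg.
Tool frame: the origin (TCP) lies between the finger pads; the fingertips stand 19 mm ahead of it and the grasp point (between the pads) is the TCP; z points along the fingers, x is the direction in which the jaws open and shut, and the axes are right-handed (so a half turn about z gives the same grasp; the last joint's range is limited). The gripper opens to 85 mm and grips with 20 to 120 N. Pads are 22 mm wide; open, the fingers measure 114 mm over their backs; the gripper's body (76 mm by 85 mm) begins 54 mm behind the grasp point. The pads swing forward as they close: fully open they stand 13 mm farther back than shut.
Start: joints at [1.032, 0.053, 1.613, -0, 1.476, -0.119], TCP at [0.255, 0.571, 0.25] pointing down, gripper open.
Joint ranges: [-3.01, 3.01], [-1.01, 2.22], [0.06, 2.58], [-1.02, 4.17], [0.09, 2.62], [-3.14, 3.14]. Speed limits (rad/s): [2.57, 2.57, 3.14, 3.14, 3.14, 3.14].

## Interface

Orientations are given as a rotation vector (axis times angle).
In Python, from station import ctrl gives the robot as it stands.
- The arm moves only by the tool step_arm, never from a script. Its argument "increments" is text: rows parted by semicolons, each of 6 numbers parted by spaces: the shift along the tool's x, y, z as a fraction of full scale, then the turn, a rotation vector about the tool's x, y, z as a fraction of full scale. In form: x y z rx ry rz; .... A call has 1 to 12 rows; each row shifts and turns the commanded pose from where the row before left it, along the tool's axes as they then stand; what a row does not reach is not made up. Full scale, the value 1, is 0.025 m for a shift and 0.1 rad for a turn. A row lasts 1/12 s, in which the tool goes at most 41.7 mm and 7.16 degrees, less where a joint would pass 70% of its speed; a pose out of reach is approached as far as the arm can. A call with a number of a shift or a turn outside -1 to 1 is refused whole. A call with a gripper value outside its range is refused whole. "fingers" is the opening, from -1 (shut) to 1 (fully open), so that 0 is half open, set as the call begins (left out, the last holds). The fingers move at their own pace and stop on an object; "newtons" is the grip in N (left out, the last holds). Time passes only in rows, so rows that do not move let the fingers close. It gives the time, the measured TCP pose, the force and the opening at its end, in the units of the state.
- ctrl.get_obs(): the state, without advancing time (a new reading comes with each control period).
- ctrl.get_image(name): name is "side" or "top" or "wrist"; returns a dict with "pixels" (400x640x3 uint8, red, green, blue), "intrinsics" (3x3 intrinsics, pixels), "eye" and "orientation" of the camera in the world. Camera axes: x right, y down, z forward; pixel columns grow to the right and rows downward; lengths in m; the calibration is good to about 2 mm. The wrist camera is an equidistant fisheye: a pixel r from the principal point sees the ray r / f radians off the axis. A picture is of the moment at which its call begins. There is no depth.
- ctrl.finish_job(): hands the job in, once; it reports no verdict.
The state is a dict: "t": time; "q": joint angles; "dq": joint speeds; "effort": joint torques, N m; "tool_pos": TCP position; "tool_rot": TCP orientation; "contact_force": force on the tool from outside, world axes, zero at the start; "wrist_torque": the same for the moment, N m; "opening": finger opening in m.
Only numpy, scipy, OpenCV 4.12 (cv2) and the standard library are available. Lean on these libraries where they do the work, as an engineer would, in place of code of your own. Each camera call takes 0.05 s, during which the arm holds its last target.

## Working session

There is one attempt and no reset: what is moved stays moved. The work goes in short steps, Python scripts to look and compute and a tool call to move; the robot and the scene stay as the last step left them, time stands still between calls to the robot, and variables do not carry over. Pictures are saved under pics/ and viewed, and the job is handed in when it is done.

Besides the shell and the picture viewer there is one more tool, called after "Call:" as a command line: name --argument value ..., lists and objects as JSON in quotes. step_arm: Moves the arm, as the interface text tells. Shift numbers are shares of 0.025 m and turn numbers shares of 0.1 rad, none past 1 either way. Its arguments: {"type":"object","properties":{"increments":{"type":"string"},"fingers":{"type":"number"},"newtons":{"type":"number"}},"required":["increments"]}

```bash
ls; mkdir -p pics; python3 - <<'E'
from station import ctrl
import cv2,numpy as np
o=ctrl.get_obs();print({k:np.round(v,3) for k,v in o.items()})
for n in ["side","top","wrist"]:
    d=ctrl.get_image(n);cv2.imwrite(f"pics/{n}0.png",d["pixels"][...,::-1]);print(n,d["intrinsics"],d["eye"],d["orientation"])
    np.savez(f"{n}0.npz",**{k:np.array(v) for k,v in d.items()})
E
```

```text
pics
{'t': np.float64(0.0), 'q': array([ 1.032,  0.053,  1.614, -0.   ,  1.476, -0.119]), 'dq': array([-0.   ,  0.001,  0.001, -0.001, -0.001,  0.   ]), 'effort': array([ 0.0000e+00, -3.9370e+01, -3.7017e+01, -0.0000e+00,  7.0000e-03,
        0.0000e+00]), 'tool_pos': array([0.254, 0.57 , 0.249]), 'tool_rot': array([ 2.635,  1.709, -0.003]), 'contact_force': array([ 0.791, -0.035, -0.663]), 'wrist_torque': array([ 0.002,  0.   , -0.054]), 'opening': np.float64(0.086)}
side [[415.48879986   0.         322.05549409]
 [  0.         415.48879986 190.95741522]
 [  0.           0.           1.        ]] [0.36580206 1.04176597 1.1463629 ] [-0.20902506  2.86782737 -1.1584495 ]
top [[435.50019313   0.         319.75359447]
 [  0.         435.50019313 198.51439003]
 [  0.           0.           1.        ]] [0.40079318 0.11154635 1.34112278] [-2.1741339   2.21181175 -0.08242083]
wrist [[309.70691629   0.         315.05381338]
 [  0.         309.70691629 198.77001899]
 [  0.           0.           1.        ]] [0.17873958 0.6040454  0.37184856] [2.39529693 1.55619704 0.25265289]
```

View pics/side0.png

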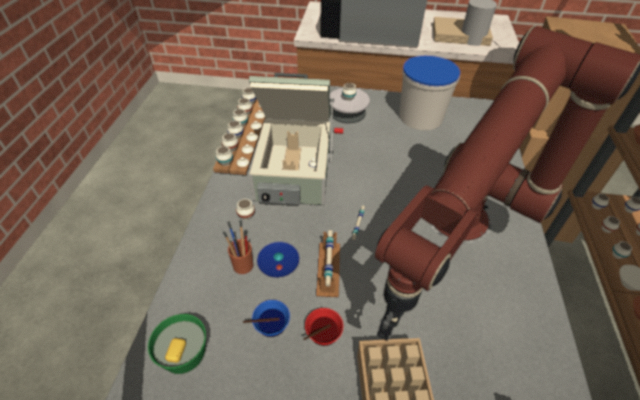

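View pics/top0.png

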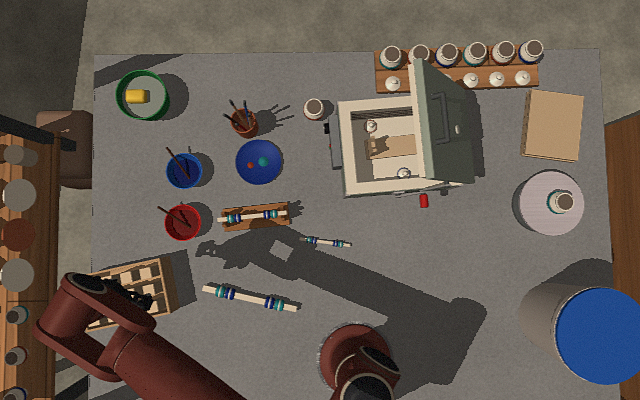

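View pics/wrist0.png

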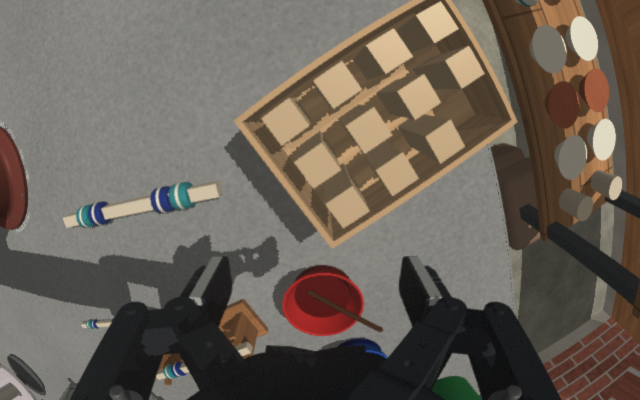

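```bash
cat > h.py <<'E'
import numpy as np,cv2
from scipy.spatial.transform import Rotation as R
def load(n): return dict(np.load(n+".npz"))
def snap(n,tag):
    from station import ctrl
    d=ctrl.get_image(n);np.savez(f"{n}{tag}.npz",**{k:np.array(v) for k,v in d.items()});cv2.imwrite(f"pics/{n}{tag}.png",d["pixels"][...,::-1]);return d
def proj(d,P,fish=False):
    P=np.atleast_2d(P);c=R.from_rotvec(d["orientation"]).inv().apply(P-d["eye"]);K=d["intrinsics"]
    if fish:
        r=np.hypot(c[:,0],c[:,1]);th=np.arctan2(r,c[:,2]);xy=c[:,:2]/r[:,None]*th[:,None]
    else: xy=c[:,:2]/c[:,2:]
    return xy*[K[0,0],K[1,1]]+K[:2,2]
def ray(d,uv,fish=False):
    K=d["intrinsics"];uv=np.atleast_2d(uv).astype(float);xy=(uv-K[:2,2])/[K[0,0],K[1,1]]
    if fish:
        th=np.hypot(*xy.T)[:,None];v=np.c_[xy/th*np.sin(th),np.cos(th)]
    else: v=np.c_[xy,np.ones(len(xy))]
    v/=np.linalg.norm(v,axis=1)[:,None];return R.from_rotvec(d["orientation"]).apply(v)
def onz(d,uv,z,fish=False):
    v=ray(d,uv,fish);return d["eye"]+v*((z-d["eye"][2])/v[:,2])[:,None]
def crop(d,u0,v0,w,h,s,name):
    im=d["pixels"][v0:v0+h,u0:u0+w,::-1];im=cv2.resize(im,None,fx=s,fy=s,interpolation=cv2.INTER_CUBIC);cv2.imwrite("pics/"+name,im)
E
python3 - <<'E'
from h import *
t=load("top0");s=load("side0")
for nm,a,b,z in [("table big",(204,288),(299,308),.006),("stand",(219,218),(288,212),.076),("small",(301,239),(351,244),.006)]:
    p=onz(t,[a,b],z);print(nm,p.round(3),np.linalg.norm(p[0]-p[1]))
crop(t,190,190,180,130,4.4,"c_rods.png")
crop(t,320,50,170,160,3.7,"c_kiln.png")
crop(s,230,70,120,140,4.2,"c_skiln.png")
crop(s,300,190,80,120,5,"c_sstand.png")
E
```

```text
table big [[0.223 0.452 0.006]
 [0.157 0.166 0.006]] 0.2935952302833883
stand [[0.432 0.391 0.076]
 [0.446 0.191 0.076]] 0.20041157397443485
small [[0.365 0.157 0.006]
 [0.347 0.005 0.006]] 0.15342820286139727
```

View pics/c_rods.png

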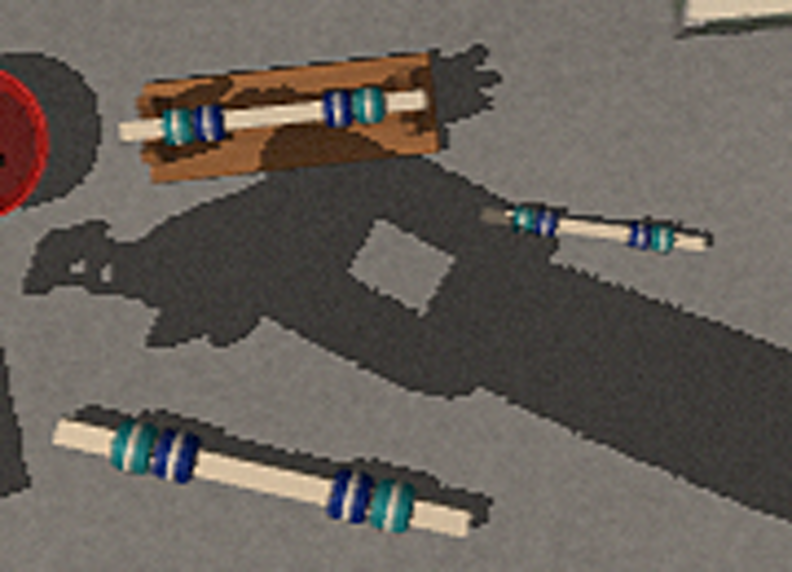

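View pics/c_kiln.png

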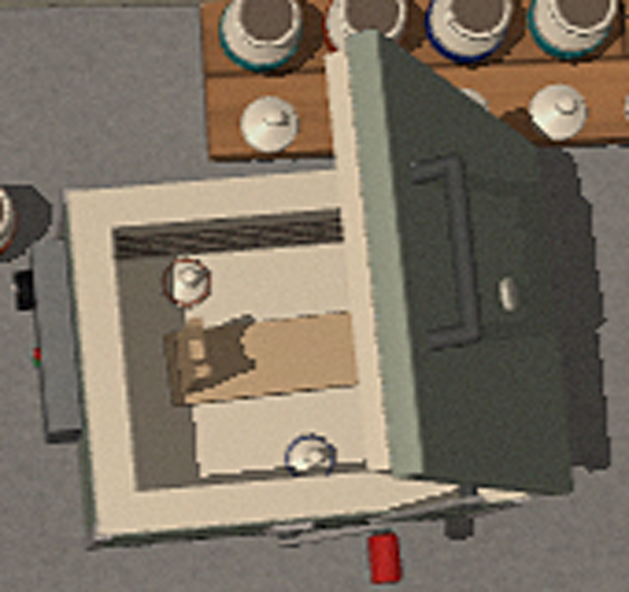

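View pics/c_skiln.png

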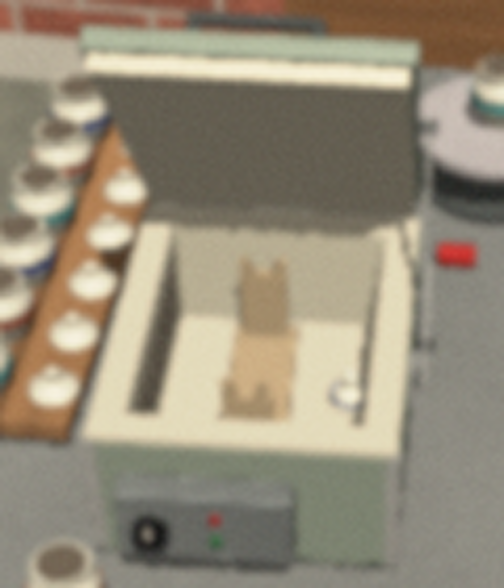

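View pics/c_sstand.png

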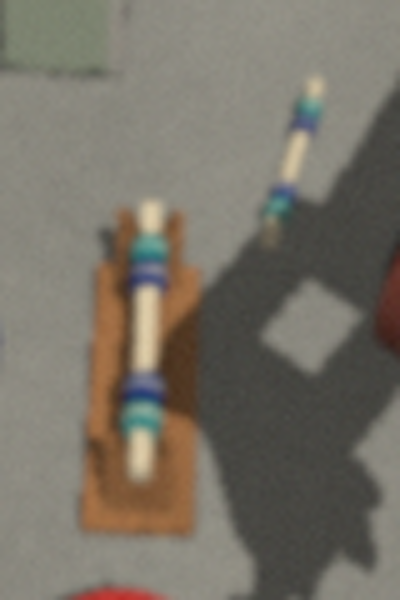

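```bash
python3 - <<'E'
from h import *
t=load("top0");s=load("side0")
crop(t,355,115,70,55,11,"c_rackt.png")
crop(s,275,125,50,50,11,"c_racks.png")
crop(t,335,95,100,105,5.7,"c_kt.png")
E
```

```text
(no output)
```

View pics/c_rackt.png

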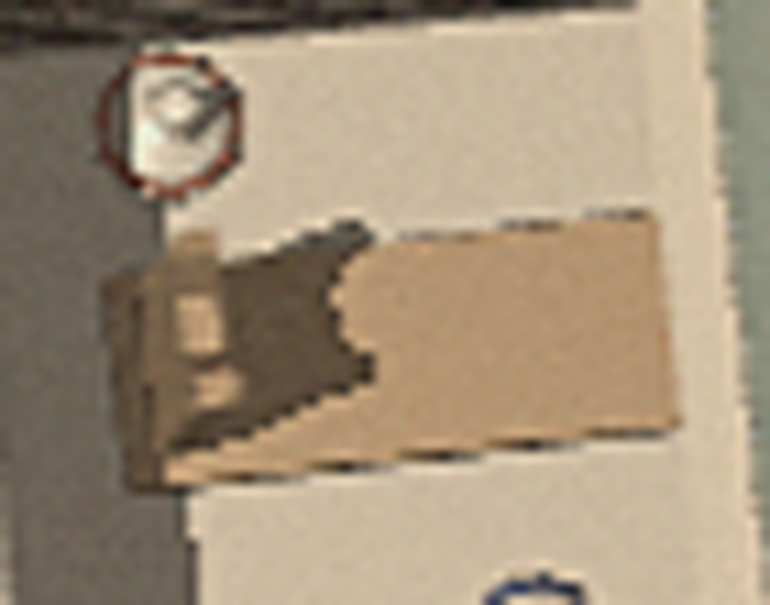

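View pics/c_racks.png

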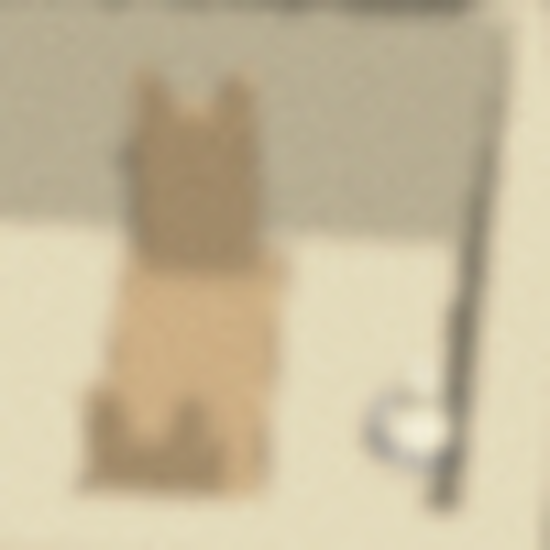

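View pics/c_kt.png

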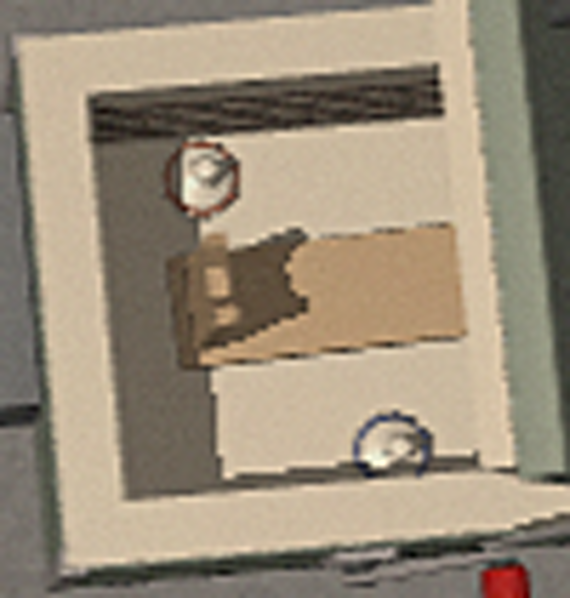

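```bash
python3 - <<'E'
from h import *
from scipy.optimize import least_squares
t=load("top0");s=load("side0")
def un(p,o,k): return (np.array(p)+.5)/k-.5+np.array(o)
T=[((130,160,.15),un((18,40),(335,95),5.7)),((-130,160,.15),un((62,575),(335,95),5.7)),((100,130,.15),un((90,97),(335,95),5.7)),((-100,130,.15),un((124,498),(335,95),5.7))]
S=[((130,160,.15),un((85,438),(230,70),4.2)),((-130,160,.15),un((395,455),(230,70),4.2)),((-100,130,.15),un((362,425),(230,70),4.2)),((100,130,.15),un((130,412),(230,70),4.2))]
def W(p,l):
    c,s_=np.cos(p[2]),np.sin(p[2]);return np.array([p[0]+(c*l[0]-s_*l[1])/1000,p[1]+(s_*l[0]+c*l[1])/1000,l[2]])
def res(p,TT=T,SS=S):
    return np.r_[[ (proj(t,W(p,l))[0]-uv) for l,uv in TT],[ (proj(s,W(p,l))[0]-uv) for l,uv in SS]].ravel()
for a,b in [(T,S),(T,[]),]:
    f=lambda p:np.concatenate([ (proj(t,W(p,l))[0]-uv) for l,uv in a]+[ (proj(s,W(p,l))[0]-uv) for l,uv in b])
    r=least_squares(f,[.57,-.1,0]);print("kiln",r.x.round(4),r.fun.reshape(-1,2).round(1).tolist())
k=r.x
# lid points check
# rod
a=un((120,130),(190,190),4.4);b=un((427,99),(190,190),4.4)
p=onz(t,[a,b],.076);print("rod",p,p.mean(0),np.arctan2(*(p[0]-p[1])[1::-1])*-1)
a=un((150,205),(300,190),5);b=un((140,478),(300,190),5)
p=onz(s,[a,b],.076);print("rod side",p,p.mean(0))
kn=onz(t,[un((384,558),(320,50),3.7)],.2054);print("knob",kn, "pred",W(k,(-169,-35,.205)))
E
```

```text
kiln [ 0.6286 -0.1248  0.0637] [[0.4, -0.1], [0.6, -1.1], [-0.6, -0.4], [-0.3, 0.7], [-0.1, -0.6], [1.0, 0.0], [0.9, 0.7], [-0.7, 0.2]]
kiln [ 0.6277 -0.1248  0.0619] [[0.5, 0.1], [0.5, -0.9], [-0.5, -0.1], [-0.4, 0.9]]
rod [[0.42839254 0.39714064 0.076     ]
 [0.44532975 0.19499434 0.076     ]] [0.43686114 0.29606749 0.076     ] -1.654387988454201
rod side [[0.44809273 0.19341099 0.076     ]
 [0.42784308 0.3966054  0.076     ]] [0.43796791 0.29500819 0.076     ]
knob [[ 0.46518502 -0.17175673  0.2054    ]] pred [ 0.4611618 -0.1701534  0.205    ]
```

```bash
cat >> h.py <<'E'
def cmdpose():
    from station import ctrl
    o=ctrl.get_obs();return np.array(o["tool_pos"]),R.from_rotvec(o["tool_rot"])
def toolR(yaw,tilt,flip=False):
    # tool x along +x of yawed frame, z down leaning to -y by tilt
    Rz=R.from_euler('z',yaw);c,s=np.cos(tilt),np.sin(tilt)
    M=np.array([[1,0,0],[0,-c,-s],[0,s,-c]]);r=Rz*R.from_matrix(M)
    return r*R.from_euler('z',np.pi) if flip else r
def plan(p0,R0,p1,R1,n,dec=2):
    w=(R0.inv()*R1).as_rotvec();rw=np.round(w/n/.1,dec)
    rows=[];p=p0.copy();Rc=R0
    for i in range(n):
        d=Rc.inv().apply((p1-p)/(n-i));rd=np.round(d/.025,dec)
        rows.append(" ".join("%g"%v for v in np.r_[rd,rw]));p=p+Rc.apply(rd*.025);Rc=Rc*R.from_rotvec(rw*.1)
    print("maxabs",np.abs([[float(v) for v in r.split()] for r in rows]).max(0));print("; ".join(rows));print("end",p.round(4),"err",(p1-p).round(4),(Rc.inv()*R1).magnitude().round(4));return p,Rc
E
python3 - <<'E'
from h import *
p,r=cmdpose();print(r.as_matrix().round(3))
w=load("wrist0");print("cam in tool",r.inv().apply(w["eye"]-p).round(4),(r.inv()*R.from_rotvec(w["orientation"])).as_matrix().round(3))
Rg=toolR(.09,np.radians(30))
for f in (0,1):
    G=toolR(.09,np.radians(30),f);print((r.inv()*G).as_rotvec())
    rc=np.array([.4375,.2955,.076]);plan(p,r,rc-.13*G.apply([0,0,1]),G,14)
E
```

```text
[[ 0.408  0.913 -0.001]
 [ 0.913 -0.408 -0.001]
 [-0.002 -0.    -1.   ]]
cam in tool [-0.0003 -0.0829 -0.1225] [[ 1.     0.001 -0.   ]
 [-0.001  0.947  0.32 ]
 [ 0.001 -0.32   0.947]]
[-0.47242049 -0.27596918  1.03611016]
maxabs [0.4  0.74 0.47 0.34 0.2  0.74]
-0.34 0.71 0.17 -0.34 -0.2 0.74; -0.28 0.72 0.2 -0.34 -0.2 0.74; -0.23 0.74 0.24 -0.34 -0.2 0.74; -0.17 0.74 0.26 -0.34 -0.2 0.74; -0.11 0.74 0.29 -0.34 -0.2 0.74; -0.05 0.74 0.32 -0.34 -0.2 0.74; 0.02 0.73 0.34 -0.34 -0.2 0.74; 0.08 0.71 0.37 -0.34 -0.2 0.74; 0.13 0.69 0.39 -0.34 -0.2 0.74; 0.19 0.66 0.41 -0.34 -0.2 0.74; 0.25 0.63 0.43 -0.34 -0.2 0.74; 0.31 0.6 0.44 -0.34 -0.2 0.74; 0.36 0.56 0.45 -0.34 -0.2 0.74; 0.4 0.52 0.47 -0.34 -0.2 0.74Traceback (most recent call last):
  File "<stdin>", line 7, in <module>
  File "h.py", line 37, in plan
    print("maxabs",np.abs([[float(v) for v in r.split()] for r in rows]).max(0));print("; ".join(rows));print("end",p.round(4),"err",(p1-p).round(4),(Rc.inv()*R1).magnitude().round(4));return p,Rc
                                                                                                                                                     ^^^^^^^^^^^^^^^^^^^^^^^^^^^^^^^
AttributeError: 'float' object has no attribute 'round'
```

```bash
sed -i 's/(Rc.inv()\*R1).magnitude().round(4)/round(float((Rc.inv()*R1).magnitude()),4)/' h.py
python3 - <<'E'
from h import *
p,r=cmdpose()
G=toolR(.09,np.radians(30))
rc=np.array([.4375,.2955,.076]);plan(p,r,rc-.13*G.apply([0,0,1]),G,12,1)
E
```

```text
maxabs [0.5 0.9 0.5 0.4 0.2 0.9]
-0.4 0.8 0.2 -0.4 -0.2 0.9; -0.3 0.9 0.2 -0.4 -0.2 0.9; -0.2 0.9 0.3 -0.4 -0.2 0.9; -0.2 0.9 0.3 -0.4 -0.2 0.9; -0.1 0.9 0.4 -0.4 -0.2 0.9; 0 0.8 0.4 -0.4 -0.2 0.9; 0.1 0.8 0.4 -0.4 -0.2 0.9; 0.2 0.8 0.5 -0.4 -0.2 0.9; 0.3 0.7 0.5 -0.4 -0.2 0.9; 0.3 0.7 0.5 -0.4 -0.2 0.9; 0.4 0.7 0.5 -0.4 -0.2 0.9; 0.5 0.6 0.5 -0.4 -0.2 0.9
end [0.4321 0.3603 0.1893] err [-0.0004 -0.0001 -0.0008] 0.0551
```

Call:
step_arm --increments "-0.4 0.8 0.2 -0.4 -0.2 0.9; -0.3 0.9 0.2 -0.4 -0.2 0.9; -0.2 0.9 0.3 -0.4 -0.2 0.9; -0.2 0.9 0.3 -0.4 -0.2 0.9; -0.1 0.9 0.4 -0.4 -0.2 0.9; 0 0.8 0.4 -0.4 -0.2 0.9; 0.1 0.8 0.4 -0.4 -0.2 0.9; 0.2 0.8 0.5 -0.4 -0.2 0.9; 0.3 0.7 0.5 -0.4 -0.2 0.9; 0.3 0.7 0.5 -0.4 -0.2 0.9; 0.4 0.7 0.5 -0.4 -0.2 0.9; 0.5 0.6 0.5 -0.4 -0.2 0.9" --fingers 1

```text
t: 1.15
tool_pos: [0.4326, 0.3598, 0.1895]
tool_rot: [2.631, 0.055, 0.076]
contact_force: [0.1, -0.5, -0.6]
opening: 0.0856
```

```bash
python3 - <<'E'
from h import *
snap("wrist",1);p,r=cmdpose();print(p.round(4),r.as_matrix().round(3))
from station import ctrl
print(np.round(ctrl.get_obs()["q"],3),ctrl.get_obs()["t"])
E
```

```text
[0.4347 0.3573 0.188 ] [[ 0.998  0.02   0.063]
 [ 0.048 -0.87  -0.49 ]
 [ 0.045  0.492 -0.869]]
[ 0.743  0.163  1.659 -0.416  1.631  0.747] 1.2
```

View pics/wrist1.png

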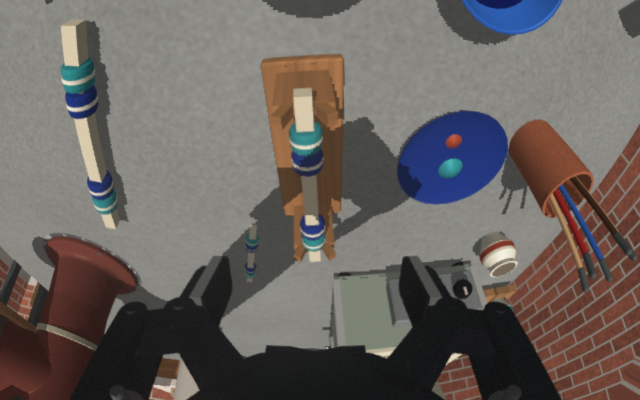

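```bash
python3 - <<'E'
from h import *
w=load("wrist1")
crop(w,260,75,100,200,3,"c_w1.png")
E
```

```text
(no output)
```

View pics/c_w1.png

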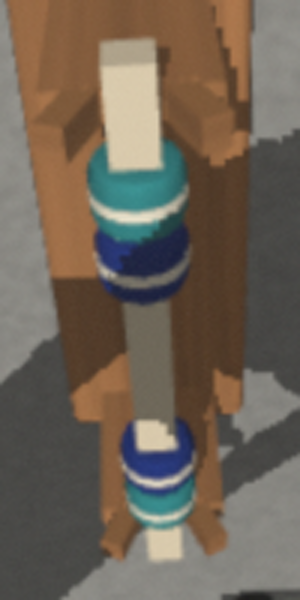

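```bash
cat >> h.py <<'E'
def un(p,o,k): return (np.atleast_2d(p)+.5)/k-.5+np.array(o)
E
python3 - <<'E'
from h import *
w=load("wrist1")
q=onz(w,un([(101,68),(158,63),(148,558),(183,557)],(260,75),3),.082,True);print(q.round(4))
a=q[:2].mean(0);b=q[2:].mean(0);d=a-b;print("mid",(a+b)/2,np.linalg.norm(d),"yaw",np.arctan2(-d[0],d[1]))
for z in (.082,):
  e=onz(w,un([(101,166),(160,170),(130,420),(178,421)],(260,75),3),z,True);print(e.round(4))
p,r=cmdpose()
yaw=np.arctan2(-d[0],d[1]);G=toolR(yaw,np.radians(30));m=(a+b)/2;m[2]=.076
plan(p,r,m-.04*G.apply([0,0,1]),G,5)
E
```

```text
[[0.421  0.3946 0.082 ]
 [0.433  0.396  0.082 ]
 [0.4388 0.198  0.082 ]
 [0.4516 0.1985 0.082 ]]
mid [0.43609718 0.2967786  0.082     ] 0.1979092740257754 yaw 0.0921002847756869
[[0.4213 0.3689 0.082 ]
 [0.4348 0.368  0.082 ]
 [0.4304 0.278  0.082 ]
 [0.4447 0.2775 0.082 ]]
maxabs [0.05 0.03 0.7  0.02 0.03 0.12]
-0.05 -0.02 0.7 -0.02 -0.03 -0.12; -0.04 -0.02 0.7 -0.02 -0.03 -0.12; -0.04 -0.03 0.7 -0.02 -0.03 -0.12; -0.04 -0.03 0.69 -0.02 -0.03 -0.12; -0.04 -0.03 0.7 -0.02 -0.03 -0.12
end [0.4342 0.3167 0.1106] err [ 0.     -0.      0.0001] 0.0031
```

Call:
step_arm --increments "-0.04 -0.02 0.7 -0.02 -0.03 -0.12; -0.04 -0.02 0.7 -0.02 -0.03 -0.12; -0.04 -0.03 0.7 -0.02 -0.03 -0.12; -0.04 -0.03 0.7 -0.02 -0.03 -0.12; -0.04 -0.03 0.7 -0.02 -0.03 -0.12; 0 0 0 0 0 0"

```text
t: 1.7
tool_pos: [0.4303, 0.3182, 0.1083]
tool_rot: [2.615, 0.135, 0.028]
contact_force: [-1.0, -0.7, 0.3]
opening: 0.0854
```

```bash
python3 - <<'E'
from h import *
w=snap("wrist",2);p,r=cmdpose();print(p.round(4),r.as_matrix().round(3))
crop(w,200,20,260,330,1.8,"c_w2.png")
m=np.array([.4362,.2965,.076]);G=toolR(.092,np.radians(30));plan(p,r,m,G,5)
E
```

```text
[0.4311 0.3193 0.1102] [[ 0.995  0.089  0.048]
 [ 0.101 -0.862 -0.496]
 [-0.003  0.498 -0.867]]
maxabs [0.03 0.03 0.33 0.   0.   0.02]
0.02 0.02 0.33 -0 -0 0.02; 0.02 0.03 0.33 -0 -0 0.02; 0.02 0.02 0.33 -0 -0 0.02; 0.03 0.03 0.33 -0 -0 0.02; 0.03 0.02 0.33 -0 -0 0.02
end [0.4363 0.2965 0.0759] err [-0.0001  0.      0.0001] 0.0025
```

View pics/c_w2.png

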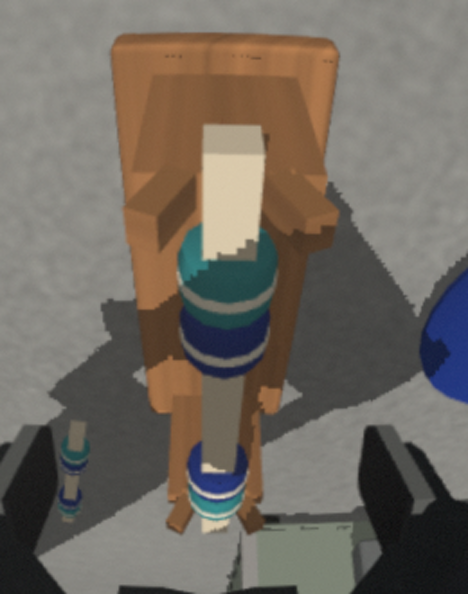

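Call:
step_arm --increments "0.02 0.02 0.33 0 0 0.02; 0.02 0.03 0.33 0 0 0.02; 0.02 0.02 0.33 0 0 0.02; 0.03 0.03 0.33 0 0 0.02; 0.03 0.02 0.33 0 0 0.02; 0 0 0 0 0 0; 0 0 0 0 0 0"

```text
t: 2.33
tool_pos: [0.4376, 0.2974, 0.0774]
tool_rot: [2.619, 0.12, 0.039]
contact_force: [0.4, 0.3, 0.8]
opening: 0.0852
```

```bash
python3 - <<'E'
from h import *
w=snap("wrist",3);p,r=cmdpose();print(p.round(4),r.as_matrix().round(3))
crop(w,200,20,260,330,1.8,"c_w3.png")
m=np.array([.4362,.2965,.076]);G=toolR(.092,np.radians(30));plan(p,r,m,G,1)
E
```

```text
[0.4379 0.2978 0.0779] [[ 0.996  0.078  0.051]
 [ 0.093 -0.865 -0.494]
 [ 0.006  0.497 -0.868]]
maxabs [0.07 0.   0.09 0.04 0.05 0.02]
-0.07 0 0.09 -0.04 -0.05 -0.02
end [0.4362 0.2965 0.0759] err [-0.     -0.      0.0001] 0.0005
```

View pics/c_w3.png

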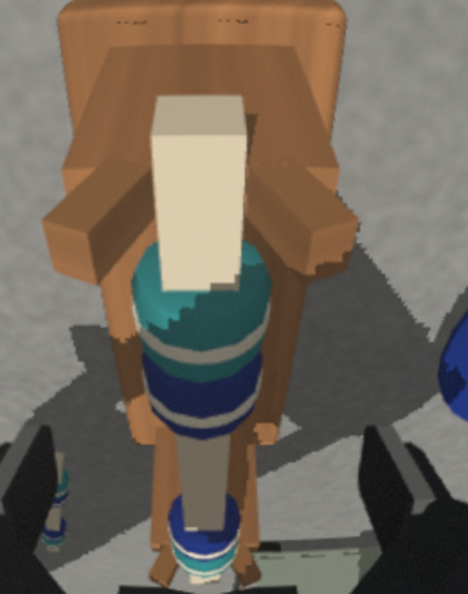

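Call:
step_arm --increments "-0.05 0 0.05 0 0 0; 0 0 0 0 0 0; 0 0 0 0 0 0; 0 0 0 0 0 0; 0 0 0 0 0 0; 0 0 0 0 0 0; 0 0 0 0 0 0; 0 0 0 0 0 0" --fingers -1 --newtons 40

```text
t: 3.05
tool_pos: [0.4368, 0.2974, 0.0771]
tool_rot: [2.62, 0.12, 0.041]
contact_force: [-0.4, 0.7, 0.3]
opening: 0.0113
```

```bash
python3 - <<'E'
from h import *
w=snap("wrist",4);p,r=cmdpose();print(p.round(4),r.as_matrix().round(3))
crop(w,200,20,260,330,1.8,"c_w4.png")
E
```

```text
[0.4368 0.2974 0.0771] [[ 0.996  0.078  0.052]
 [ 0.093 -0.865 -0.493]
 [ 0.006  0.496 -0.868]]
```

View pics/c_w4.png

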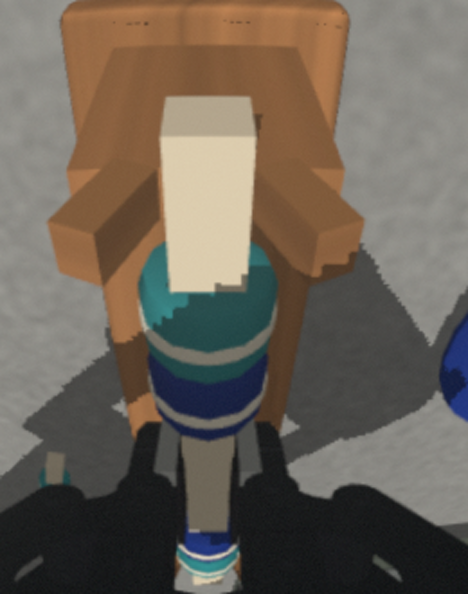

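Call:
step_arm --increments "0 0.1 -0.18 0 0 0; 0 0.2 -0.35 0 0 0; 0 0.4 -0.7 0 0 0; 0 0.4 -0.7 0 0 0; 0 0.4 -0.7 0 0 0; 0 0.3 -0.5 0 0 0; 0 0 0 0 0 0"

```text
t: 3.68
tool_pos: [0.4379, 0.2981, 0.1715]
tool_rot: [2.624, 0.118, 0.048]
contact_force: [0.4, 0.5, -1.0]
opening: 0.0113
```

```bash
python3 - <<'E'
from h import *
w=snap("wrist",5);p,r=cmdpose();print(p.round(4),r.as_matrix().round(3))
from station import ctrl
print(ctrl.get_obs()["opening"],ctrl.get_obs()["q"].round(3))
G=toolR(.063,np.radians(30));T=np.array([.565,-.04,.26])
plan(p,r,T,G,18,2)
E
```

```text
[0.4371 0.2977 0.1693] [[ 0.996  0.076  0.054]
 [ 0.093 -0.866 -0.491]
 [ 0.01   0.494 -0.869]]
0.010876304427615877 [ 0.665  0.091  1.771 -0.434  1.57   0.638]
maxabs [0.23 0.77 0.21 0.   0.01 0.01]
0.21 0.77 0.21 -0 -0.01 0.01; 0.22 0.77 0.21 -0 -0.01 0.01; 0.22 0.77 0.21 -0 -0.01 0.01; 0.22 0.77 0.21 -0 -0.01 0.01; 0.22 0.77 0.21 -0 -0.01 0.01; 0.22 0.77 0.21 -0 -0.01 0.01; 0.22 0.77 0.21 -0 -0.01 0.01; 0.22 0.77 0.21 -0 -0.01 0.01; 0.22 0.77 0.21 -0 -0.01 0.01; 0.22 0.77 0.21 -0 -0.01 0.01; 0.23 0.77 0.2 -0 -0.01 0.01; 0.23 0.77 0.2 -0 -0.01 0.01; 0.23 0.77 0.21 -0 -0.01 0.01; 0.23 0.77 0.2 -0 -0.01 0.01; 0.23 0.77 0.2 -0 -0.01 0.01; 0.23 0.77 0.21 -0 -0.01 0.01; 0.22 0.76 0.2 -0 -0.01 0.01; 0.23 0.76 0.21 -0 -0.01 0.01
end [ 0.565  -0.0399  0.2599] err [-0.     -0.0001  0.0001] 0.0094
```

View pics/wrist5.png

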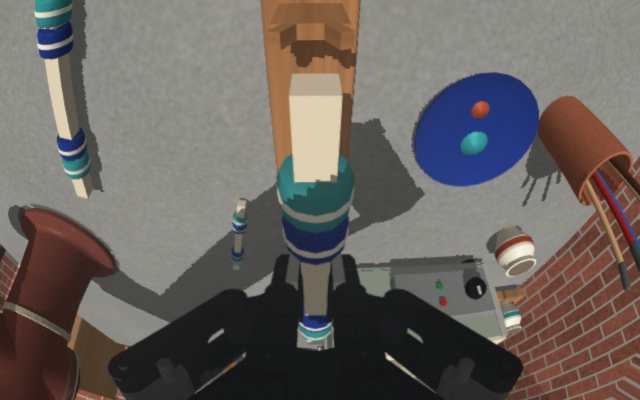

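Call:
step_arm --increments "0.22 0.77 0.21 0 -0.01 0.01; 0.22 0.77 0.21 0 -0.01 0.01; 0.22 0.77 0.21 0 -0.01 0.01; 0.22 0.77 0.21 0 -0.01 0.01; 0.22 0.77 0.21 0 -0.01 0.01; 0.22 0.77 0.21 0 -0.01 0.01; 0.22 0.77 0.21 0 -0.01 0.01; 0.22 0.77 0.21 0 -0.01 0.01; 0.22 0.77 0.21 0 -0.01 0.01; 0.22 0.77 0.21 0 -0.01 0.01; 0.23 0.77 0.2 0 -0.01 0.01; 0.23 0.77 0.2 0 -0.01 0.01"

```text
t: 4.73
tool_pos: [0.5214, 0.0708, 0.226]
tool_rot: [2.62, 0.101, 0.024]
contact_force: [-0.0, 0.1, -1.8]
opening: 0.0113
```

Call:
step_arm --increments "0.23 0.77 0.21 0 -0.01 0.01; 0.23 0.77 0.2 0 -0.01 0.01; 0.23 0.77 0.2 0 -0.01 0.01; 0.23 0.77 0.21 0 -0.01 0.01; 0.2 0.7 0.2 0 -0.01 0.01; 0 0 0 0 0 0; 0 0 0 0 0 0"

```text
t: 5.32
tool_pos: [0.5563, -0.021, 0.251]
tool_rot: [2.622, 0.091, 0.02]
contact_force: [-0.5, 0.3, -1.8]
opening: 0.0112
```

```bash
python3 - <<'E'
from h import *
w=snap("wrist",6);p,r=cmdpose();print(p.round(4),r.as_matrix().round(3))
E
```

```text
[ 0.5562 -0.0203  0.2508] [[ 0.998  0.062  0.032]
 [ 0.069 -0.866 -0.495]
 [-0.003  0.496 -0.869]]
```

View pics/wrist6.png

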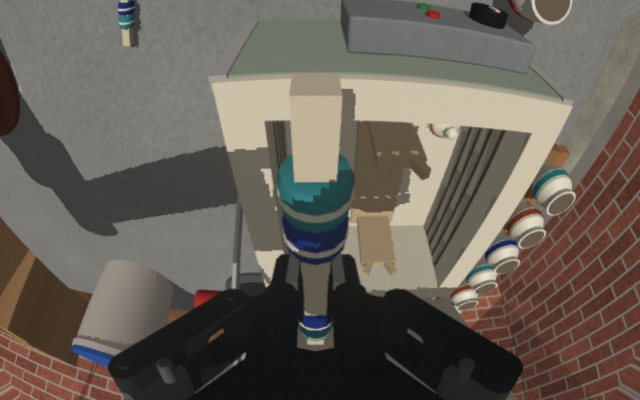

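```bash
python3 - <<'E'
from h import *
w=load("wrist6")
im=w["pixels"][100:290,330:470,::-1];im=cv2.resize(im,None,fx=4.2,fy=4.2,interpolation=cv2.INTER_CUBIC)
im=np.clip(255*(im/255.)**.6,0,255).astype(np.uint8)
cv2.imwrite("pics/c_w6.png",im[:,:])
E
```

```text
(no output)
```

View pics/c_w6.png

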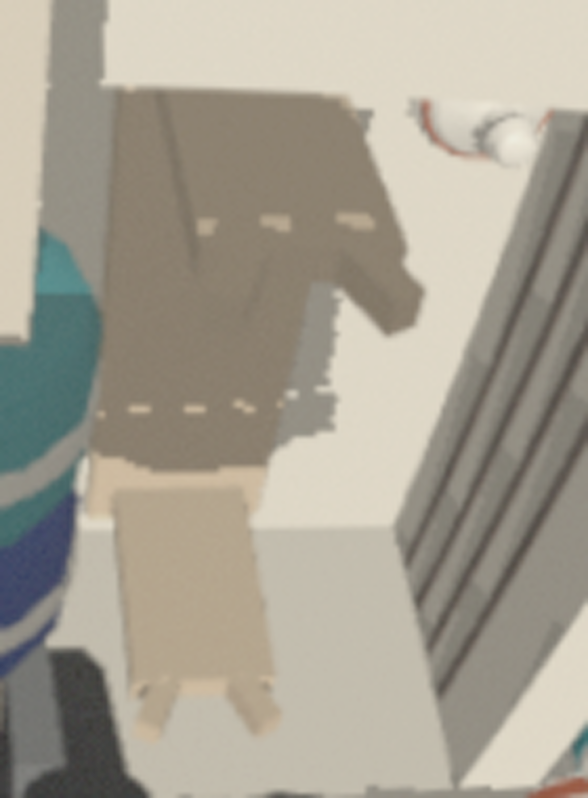

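```bash
cat >> h.py <<'E'
def rackedges():
    E=[]
    bx,by=.03,.098
    for z in (0,.01):
        c=[(bx,by,z),(-bx,by,z),(-bx,-by,z),(bx,-by,z)];E+=[(c[i],c[(i+1)%4]) for i in range(4)]
    for y0 in (.085,-.085):
        prof=[(-.022,.01),(-.022,.1),(-.015,.1),(-.0075,.084),(.0075,.084),(.015,.1),(.022,.1),(.022,.01)]
        for y in (y0-.005,y0+.005):
            E+=[((a[0],y,a[1]),(b[0],y,b[1])) for a,b in zip(prof[:-1],prof[1:])]
        E+=[((a[0],y0-.005,a[1]),(a[0],y0+.005,a[1])) for a in prof]
    return E
def tf(p,l):
    l=np.atleast_2d(l);c,s=np.cos(p[2]),np.sin(p[2]);return np.c_[p[0]+c*l[:,0]-s*l[:,1],p[1]+s*l[:,0]+c*l[:,1],l[:,2]]
def overlay(d,pose,z0,edges,u0,v0,wd,ht,s,name,fish,gam=.6,col=(0,0,255)):
    im=d["pixels"][v0:v0+ht,u0:u0+wd,::-1];im=cv2.resize(im,None,fx=s,fy=s,interpolation=cv2.INTER_CUBIC)
    im=np.clip(255*(im/255.)**gam,0,255).astype(np.uint8)
    for a,b in edges:
        P=tf(pose,[np.array(a)*(1-t)+np.array(b)*t for t in np.linspace(0,1,12)]);P[:,2]+=z0
        uv=(proj(d,P,fish)-[u0,v0]+.5)*s-.5
        cv2.polylines(im,[np.round(uv*8).astype(np.int32)],False,col,1,cv2.LINE_AA,3)
    cv2.imwrite("pics/"+name,im)
def kilnedges():
    E=[]
    for x,y in((.13,.16),(.1,.13)):
        c=[(x,y,0),(-x,y,0),(-x,-y,0),(x,-y,0)];E+=[(c[i],c[(i+1)%4]) for i in range(4)]
    c=[(.1,.13,-.11),(-.1,.13,-.11),(-.1,-.13,-.11),(.1,-.13,-.11)];E+=[(c[i],c[(i+1)%4]) for i in range(4)]
    return E
E
python3 - <<'E'
from h import *
w=load("wrist6");k=[.628,-.1248,.063]
overlay(w,k,.04,rackedges(),320,100,150,190,4,"o_w6.png",True,.5)
overlay(w,k,.15,kilnedges(),190,60,400,260,2,"o_k6.png",True,.8)
E
```

```text
(no output)
```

View pics/o_w6.png

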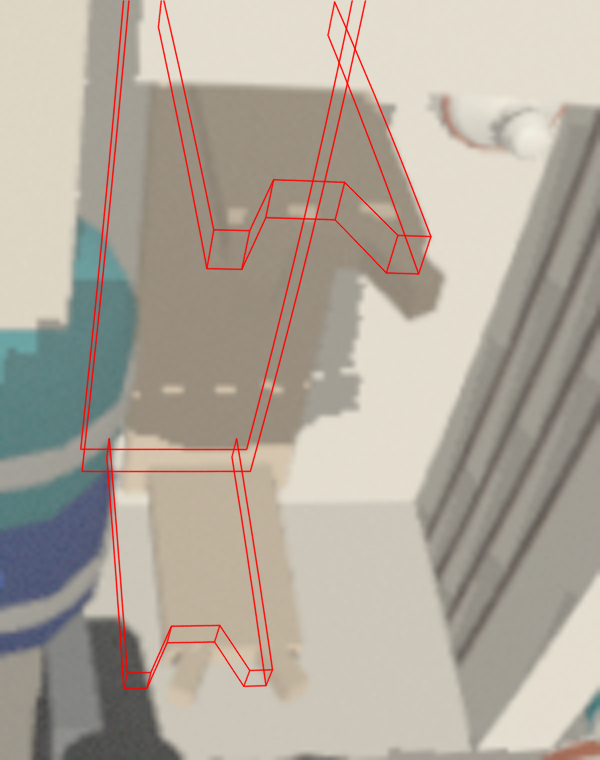

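View pics/o_k6.png

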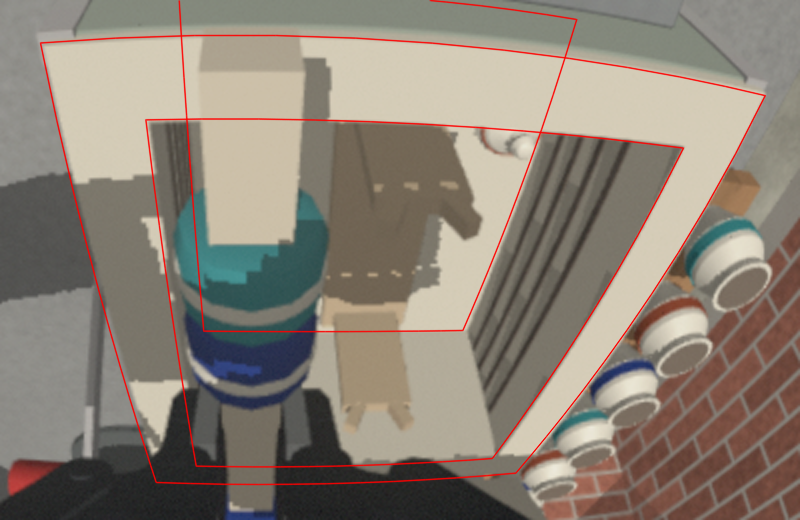

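```bash
python3 - <<'E'
from h import *
w=load("wrist6")
def enh(u0,v0,wd,ht,s,name):
    im=w["pixels"][v0:v0+ht,u0:u0+wd,::-1];im=cv2.resize(im,None,fx=s,fy=s,interpolation=cv2.INTER_CUBIC)
    l=cv2.cvtColor(im,cv2.COLOR_BGR2LAB);l[...,0]=cv2.createCLAHE(8,(3,3)).apply(l[...,0]);cv2.imwrite("pics/"+name,cv2.cvtColor(l,cv2.COLOR_LAB2BGR))
enh(345,110,95,75,8,"e1.png");enh(340,205,70,75,8,"e2.png")
E
```

```text
(no output)
```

View pics/e1.png

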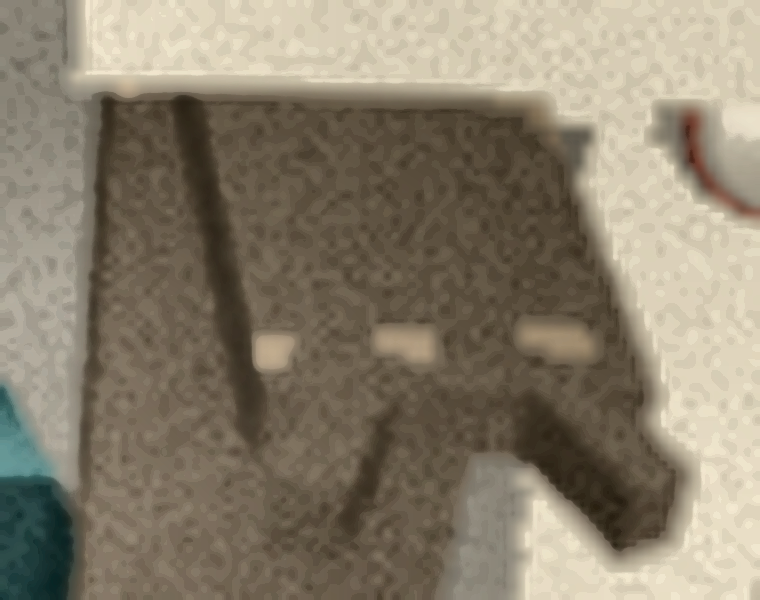

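View pics/e2.png

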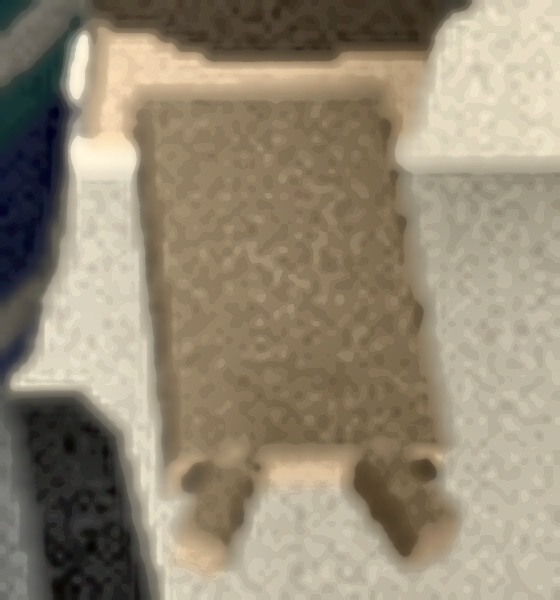

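```bash
sed -i 's/prof=\[.*\]$/prof=[(-.022,.01),(-.022,.084),(-.0075,.084),(-.015,.1),(-.0075,.084),(.0075,.084),(.015,.1),(.0075,.084),(.022,.084),(.022,.01)]/' h.py
python3 - <<'E'
from h import *
from scipy.optimize import least_squares
w=load("wrist6")
o1,o2=(345,110),(340,205)
D=[((-.022,-.08,.084),un((168,462),o2,8)),((.022,-.08,.084),un((440,450),o2,8)),((-.022,-.08,.01),un((140,100),o2,8)),((.022,-.08,.01),un((388,97),o2,8)),
((-.0075,-.08,.084),un((260,456),o2,8)),((.0075,-.08,.084),un((353,453),o2,8)),
((-.022,.09,.084),un((263,415),o1,8)),((.022,.09,.084),un((645,397),o1,8)),((-.0075,.09,.084),un((390,405),o1,8)),((.0075,.09,.084),un((520,400),o1,8))]
f=lambda p:np.concatenate([(proj(w,tf(p,l)+[0,0,.04],True)-uv)[0] for l,uv in D])
r=least_squares(f,[.63,-.125,.06],loss='soft_l1');print(r.x,r.fun.reshape(-1,2).round(1).tolist())
f4=lambda p:np.concatenate([(proj(w,tf(p,l)+[0,0,.04+p[3]],True)-uv)[0] for l,uv in D])
r4=least_squares(f4,[.63,-.125,.06,0]);print(r4.x,r4.fun.reshape(-1,2).round(1).tolist())
overlay(w,r.x,.04,rackedges(),330,100,110,190,4.2,"o_w6b.png",True,.5)
E
```

```text
[ 0.64027103 -0.13992458  0.10846104] [[0.4, 0.6], [0.5, 0.5], [-0.7, -0.2], [-0.9, -0.8], [0.3, 0.9], [0.3, 0.7], [-1.3, -1.4], [0.8, 0.6], [-0.3, -0.3], [0.5, 0.2]]
[ 0.64130322 -0.14237166  0.10669682 -0.00235085] [[0.6, -0.0], [0.3, -0.1], [-0.5, -0.4], [-0.9, -1.0], [0.3, 0.3], [0.2, 0.1], [-0.9, -1.0], [0.5, 1.0], [-0.1, 0.1], [0.4, 0.6]]
```

View pics/o_w6b.png

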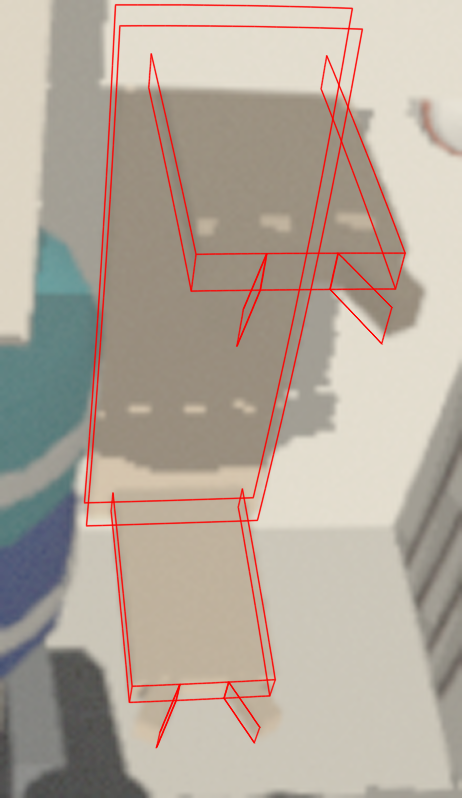

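```bash
python3 - <<'E'
from h import *
t=load("top0");s=load("side0");k=[.6403,-.1399,.108]
overlay(t,k,.04,rackedges(),355,115,60,50,10,"o_t.png",False,.7)
overlay(s,k,.04,rackedges(),275,125,50,50,11,"o_s.png",False,.7)
a=cv2.imread("pics/o_t.png");b=cv2.imread("pics/o_s.png");b=cv2.resize(b,(500,500));a=cv2.resize(a,(600,500));cv2.imwrite("pics/o_ts.png",cv2.resize(np.hstack([a,b]),(800,364)))
E
```

```text
(no output)
```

View pics/o_ts.png

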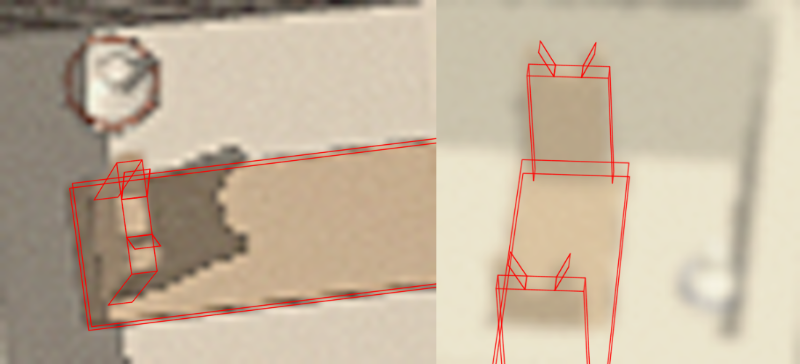

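```bash
python3 - <<'E'
from h import *
p,r=cmdpose();print(p)
G=R.from_euler('z',.016)*R.from_rotvec([2.62,.12,.041]);print(G.as_matrix().round(3))
plan(p,r,np.array([.6403,-.1395,.162]),G,12,2)
E
```

```text
[ 0.55617833 -0.02034487  0.25083676]
[[ 0.994  0.091  0.06 ]
 [ 0.109 -0.863 -0.493]
 [ 0.006  0.496 -0.868]]
maxabs [0.25 0.22 0.47 0.   0.02 0.02]
0.25 0.21 0.46 -0 0.02 -0.02; 0.25 0.22 0.46 -0 0.02 -0.02; 0.25 0.22 0.46 -0 0.02 -0.02; 0.25 0.22 0.46 -0 0.02 -0.02; 0.25 0.22 0.47 -0 0.02 -0.02; 0.25 0.22 0.47 -0 0.02 -0.02; 0.24 0.22 0.47 -0 0.02 -0.02; 0.24 0.21 0.47 -0 0.02 -0.02; 0.24 0.22 0.46 -0 0.02 -0.02; 0.24 0.22 0.47 -0 0.02 -0.02; 0.24 0.21 0.47 -0 0.02 -0.02; 0.25 0.22 0.46 -0 0.02 -0.02
end [ 0.6403 -0.1395  0.1621] err [-0.     -0.     -0.0001] 0.0072
```

Call:
step_arm --increments "0.25 0.21 0.46 0 0.03 -0.03; 0.25 0.22 0.46 0 0.03 -0.03; 0.25 0.22 0.46 0 0.03 -0.03; 0.25 0.22 0.46 0 0.03 -0.03; 0.25 0.22 0.47 0 0.03 -0.03; 0.25 0.22 0.47 0 0.03 -0.03; 0.24 0.22 0.47 0 0.02 -0.02; 0 0 0 0 0 0"

```text
t: 6.03
tool_pos: [0.6065, -0.0922, 0.1987]
tool_rot: [2.62, 0.124, 0.038]
contact_force: [-1.2, -0.2, -1.9]
opening: 0.0114
```

```bash
python3 - <<'E'
from h import *
w=snap("wrist",7);snap("side",7);p,r=cmdpose();print(p.round(4),r.as_matrix().round(3))
E
```

```text
[ 0.6064 -0.0908  0.2004] [[ 0.995  0.081  0.053]
 [ 0.096 -0.864 -0.493]
 [ 0.006  0.496 -0.868]]
```

View pics/wrist7.png

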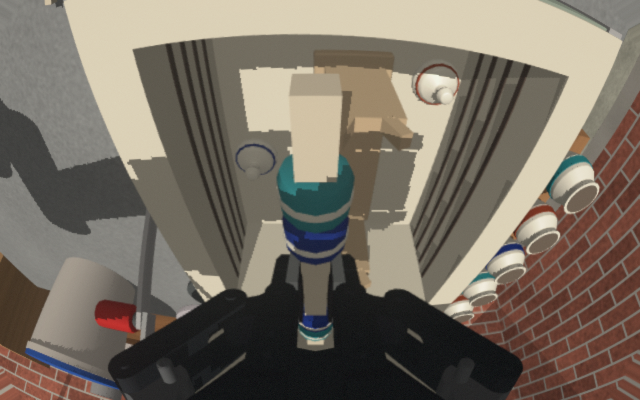

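View pics/side7.png

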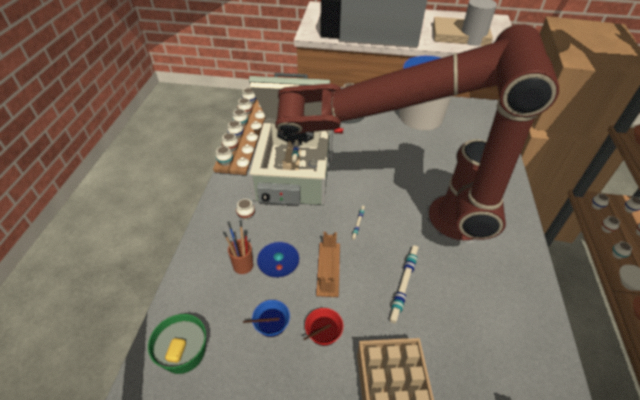

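```bash
python3 - <<'E'
from h import *
w=load("wrist7");k=[.6403,-.1399,.108]
overlay(w,k,.04,rackedges(),280,30,150,270,2.9,"o_w7.png",True,.7)
crop(w,310,40,115,125,6,"c_w7.png")
E
```

```text
(no output)
```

View pics/o_w7.png

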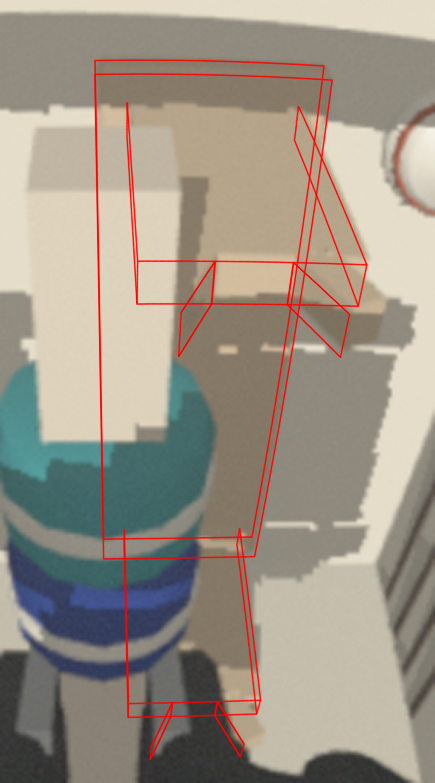

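View pics/c_w7.png

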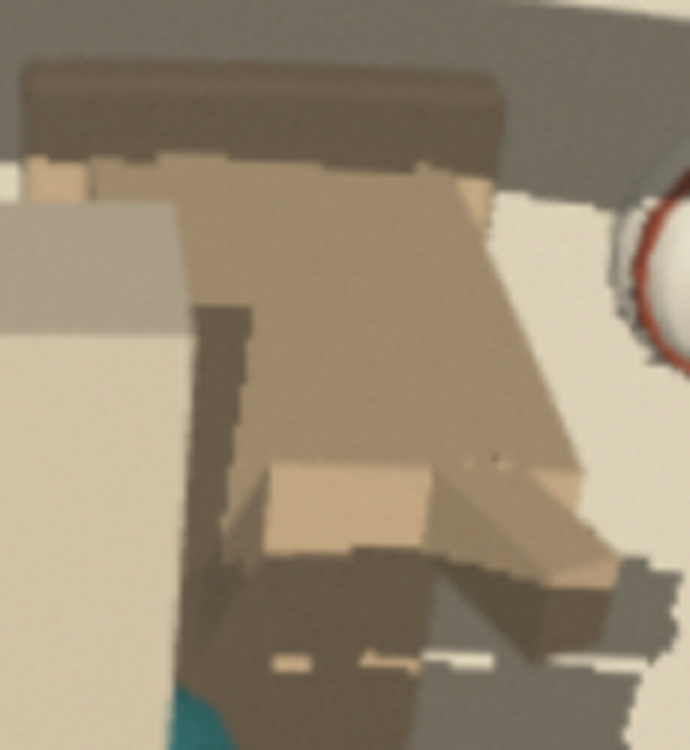

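```bash
python3 - <<'E'
from h import *
from scipy.optimize import least_squares
w6=load("wrist6");w7=load("wrist7");s=load("side0");t=load("top0")
o1,o2,o3=(345,110),(340,205),(310,40)
D6=[((-.022,-.08,.084),un((168,462),o2,8)),((.022,-.08,.084),un((440,450),o2,8)),((-.022,-.08,.01),un((140,100),o2,8)),((.022,-.08,.01),un((388,97),o2,8)),
((-.0075,-.08,.084),un((260,456),o2,8)),((.0075,-.08,.084),un((353,453),o2,8)),
((-.022,.09,.084),un((263,415),o1,8)),((.022,.09,.084),un((645,397),o1,8)),((-.0075,.09,.084),un((390,405),o1,8)),((.0075,.09,.084),un((520,400),o1,8))]
D7=[((-.0075,.09,.084),un((272,465),o3,6)),((.0075,.09,.084),un((432,467),o3,6)),((.022,.09,.084),un((580,470),o3,6)),((-.03,.098,.01),un((24,76),o3,6)),((.03,.098,.01),un((502,95),o3,6)),((-.0075,.08,.084),un((265,553),o3,6)),((.0075,.08,.084),un((424,550),o3,6))]
g=lambda D,w,p,fi=True:[(proj(w,tf(p,l)+[0,0,.04],fi)-uv)[0] for l,uv in D]
for DD in ([(D6,w6)],[(D7,w7)],[(D6,w6),(D7,w7)]):
    f=lambda p:np.concatenate(sum([g(D,w,p) for D,w in DD],[]))
    r=least_squares(f,[.63,-.125,.06],loss='soft_l1');print(r.x.round(4),r.fun.reshape(-1,2).round(1).tolist())
# rod in wrist7 : +y end top face corners
c=[(289,97),(340,97),(296,182),(337,182)]
p,rr=cmdpose()
rt=np.linalg.inv
E
```

```text
[ 0.6403 -0.1399  0.1085] [[0.4, 0.6], [0.5, 0.5], [-0.7, -0.2], [-0.9, -0.8], [0.3, 0.9], [0.3, 0.7], [-1.3, -1.4], [0.8, 0.6], [-0.3, -0.3], [0.5, 0.2]]
[ 0.6402 -0.138   0.1045] [[-0.2, -0.4], [0.3, -0.1], [1.0, 0.3], [-0.8, 0.4], [1.6, -0.4], [-0.4, -0.2], [-0.6, 0.7]]
[ 0.6402 -0.1384  0.1049] [[0.3, -0.1], [0.5, -0.1], [-0.7, -1.0], [-0.9, -1.4], [0.2, 0.3], [0.3, 0.1], [-0.6, -2.9], [1.5, -0.7], [0.4, -1.8], [1.2, -1.2], [-0.5, 0.1], [0.0, 0.4], [0.7, 0.7], [-0.9, 0.8], [1.4, -0.0], [-0.6, 0.3], [-0.9, 1.2]]
```

```bash
python3 - <<'E'
from h import *
w=load("wrist7")
# tool pose at picture moment from camera
Rc=R.from_rotvec(w["orientation"]);Ct=R.from_matrix(np.array([[1,.001,0],[-.001,.947,.32],[.001,-.32,.947]]))
Rt=Rc*Ct.inv();pt=w["eye"]-Rt.apply([-.0003,-.0829,-.1225]);print("tcp",pt.round(4),Rt.as_matrix().round(3))
Gg=R.from_rotvec([2.62,.12,.041]);Rr=Rt*Gg.inv()*R.from_euler('z',.092)
off=Rt.apply(Gg.inv().apply(np.array([.4362,.2965,.076])-[.4368,.2974,.0771]))
for o in (np.zeros(3),off):
    L=np.array([(-.006,.1,.006),(.006,.1,.006),(-.006,.1,-.006),(.006,.1,-.006)])
    print(o.round(4),proj(w,pt+o+Rr.apply(L),True).round(1))
crop(w,275,60,80,135,5,"c_rod7.png")
p,r=cmdpose()
G=R.from_euler('z',.107-.092)*Gg
plan(p,r,np.array([.6403,-.1385,.160]),G,5,2)
E
```

```text
tcp [ 0.606  -0.0922  0.1991] [[ 0.995  0.08   0.053]
 [ 0.096 -0.865 -0.493]
 [ 0.006  0.496 -0.868]]
[0. 0. 0.] [[289.5  93.8]
 [345.3  93.9]
 [292.5  70.8]
 [341.2  70.9]]
[-0.0006 -0.0009 -0.0011] [[286.9  94.8]
 [341.6  94.7]
 [290.2  72.1]
 [338.   72. ]]
maxabs [0.23 0.2  0.49 0.   0.01 0.02]
0.23 0.19 0.48 -0 0.01 -0.02; 0.23 0.19 0.48 -0 0.01 -0.02; 0.23 0.19 0.49 -0 0.01 -0.02; 0.23 0.2 0.48 -0 0.01 -0.02; 0.23 0.19 0.49 -0 0.01 -0.02
end [ 0.6404 -0.1384  0.1599] err [-0.0001 -0.0001  0.0001] 0.0018
```

View pics/c_rod7.png

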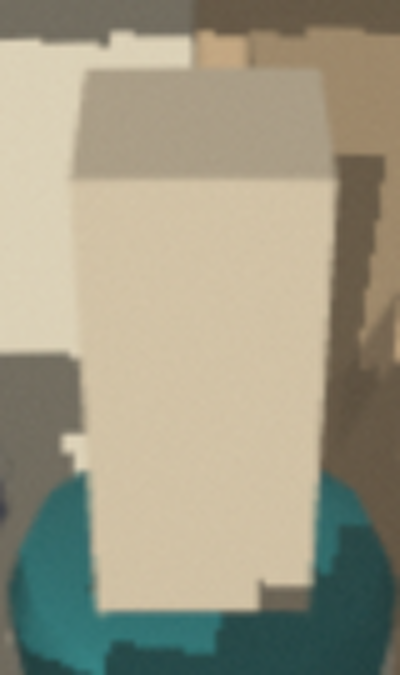

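Call:
step_arm --increments "0.23 0.19 0.48 0 0.01 -0.02; 0.23 0.19 0.48 0 0.01 -0.02; 0.23 0.19 0.49 0 0.01 -0.02; 0.23 0.2 0.48 0 0.01 -0.02; 0.23 0.19 0.49 0 0.01 -0.02; 0 0 0 0 0 0; 0 0 0 0 0 0"

```text
t: 6.72
tool_pos: [0.6403, -0.1386, 0.1593]
tool_rot: [2.62, 0.139, 0.043]
contact_force: [-0.0, -0.4, -1.6]
opening: 0.0114
```

```bash
python3 - <<'E'
from h import *
w=snap("wrist",8);s=snap("side",8);p,r=cmdpose();print(p.round(4),r.as_matrix().round(3))
G=R.from_euler('z',.107-.092)*R.from_rotvec([2.62,.12,.041])
crop(w,250,30,200,260,2.3,"c_w8.png")
crop(s,240,70,110,130,4.5,"c_s8.png")
plan(p,r,np.array([.6405,-.138,.132]),G,6,2)
E
```

```text
[ 0.6407 -0.1378  0.1608] [[ 0.994  0.091  0.059]
 [ 0.108 -0.863 -0.493]
 [ 0.006  0.496 -0.868]]
maxabs [0.01 0.1  0.17 0.   0.   0.  ]
-0 -0.09 0.17 0 0 0; -0 -0.1 0.17 0 0 0; -0 -0.09 0.17 0 0 0; -0 -0.1 0.16 0 0 0; -0.01 -0.09 0.17 0 0 0; -0 -0.1 0.16 0 0 0
end [ 0.6406 -0.1379  0.132 ] err [-0.0001 -0.0001  0.    ] 0.0004
```

View pics/c_w8.png

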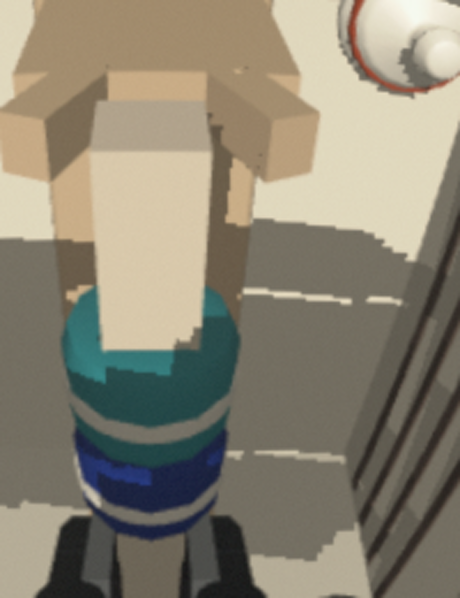

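View pics/c_s8.png

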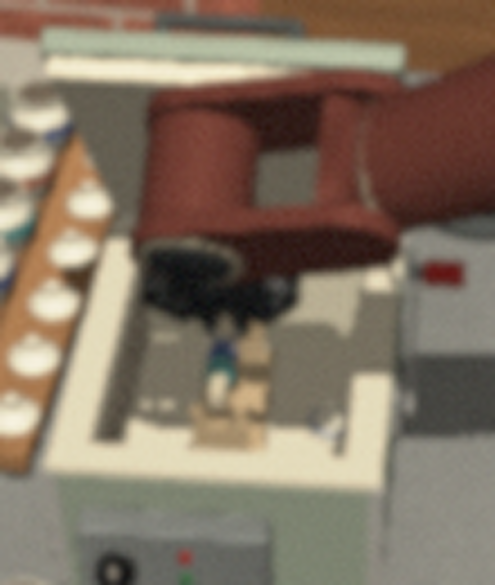

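Call:
step_arm --increments "0 -0.1 0.17 0 0 0; 0 -0.1 0.17 0 0 0; 0 -0.1 0.17 0 0 0; 0 -0.1 0.17 0 0 0; 0 -0.1 0.17 0 0 0; 0 -0.05 0.09 0 0 0; 0 0 0 0 0 0; 0 0 0 0 0 0"

```text
t: 7.48
tool_pos: [0.6406, -0.1375, 0.1332]
tool_rot: [2.619, 0.141, 0.045]
contact_force: [0.9, -0.0, -0.8]
opening: 0.0113
```

```bash
python3 - <<'E'
from h import *
w=snap("wrist",9);p,r=cmdpose();print(p.round(4),r.as_matrix().round(3))
from station import ctrl
o=ctrl.get_obs();print(o["contact_force"],o["wrist_torque"])
crop(w,250,30,200,260,2.3,"c_w9.png")
E
```

```text
[ 0.6408 -0.1375  0.1336] [[ 0.994  0.091  0.059]
 [ 0.109 -0.863 -0.493]
 [ 0.006  0.497 -0.868]]
[ 0.57221713 -0.16327098 -1.27178992] [0.33546793 0.02843919 0.04817171]
```

View pics/c_w9.png

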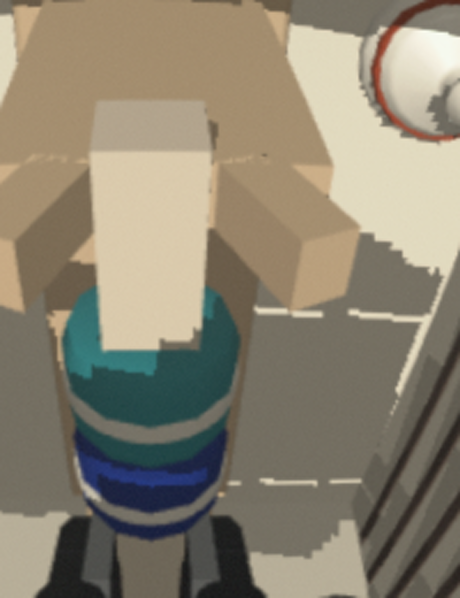

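Call:
step_arm --increments "0 -0.012 0.02 0 0 0; 0 -0.012 0.02 0 0 0; 0 -0.012 0.02 0 0 0; 0 -0.012 0.02 0 0 0; 0 0 0 0 0 0; 0 0 0 0 0 0"

```text
t: 8.03
tool_pos: [0.6407, -0.1375, 0.1312]
tool_rot: [2.619, 0.14, 0.046]
contact_force: [0.5, 0.1, -1.4]
opening: 0.0115
```

```bash
python3 - <<'E'
from h import *
from station import ctrl
o=ctrl.get_obs();print(o["tool_pos"],o["contact_force"],o["wrist_torque"])
E
```

```text
[ 0.64070656 -0.13747049  0.13117545] [ 0.52236292  0.06585231 -1.36904235] [0.33891135 0.09608076 0.00620203]
```

Call:
step_arm --increments "0 -0.01 0.018 0 0 0; 0 -0.01 0.018 0 0 0; 0 0 0 0 0 0; 0 0 0 0 0 0"

```text
t: 8.37
tool_pos: [0.6409, -0.1375, 0.131]
tool_rot: [2.618, 0.14, 0.046]
contact_force: [-3.7, 2.6, 4.4]
opening: 0.011
```

Call:
step_arm --increments "0 -0.01 0.018 0 0 0; 0 -0.01 0.018 0 0 0; 0 0 0 0 0 0; 0 0 0 0 0 0"

```text
t: 8.7
tool_pos: [0.6411, -0.1376, 0.131]
tool_rot: [2.618, 0.139, 0.047]
contact_force: [-6.0, 3.9, 8.6]
opening: 0.0112
```

```bash
python3 - <<'E'
from h import *
from station import ctrl
o=ctrl.get_obs();print(o["tool_pos"],o["contact_force"],o["wrist_torque"])
w=snap("wrist",10);crop(w,250,30,200,260,2.3,"c_w10.png")
E
```

```text
[ 0.64109786 -0.13757785  0.13102707] [-6.01548744  3.87958357  8.64834561] [ 0.0904921   0.75186751 -0.3818529 ]
```

View pics/c_w10.png

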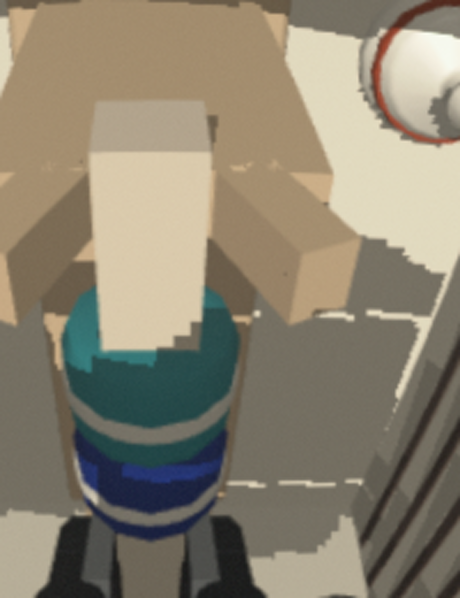

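Call:
step_arm --increments "-0.02 0.012 -0.02 0 0 0; 0 0.012 -0.02 0 0 0; 0 0 0 0 0 0"

```text
t: 9.0
tool_pos: [0.641, -0.1376, 0.1311]
tool_rot: [2.619, 0.14, 0.049]
contact_force: [0.6, 2.3, 3.8]
opening: 0.0111
```

Call:
step_arm --increments "0 0 0 0 0 0; 0 0 0 0 0 0; 0 0 0 0 0 0; 0 0 0 0 0 0; 0 0 0 0 0 0; 0 0 0 0 0 0; 0 0 0 0 0 0" --fingers 1

```text
t: 9.58
tool_pos: [0.6402, -0.1376, 0.1301]
tool_rot: [2.619, 0.14, 0.046]
contact_force: [0.9, -0.9, -0.7]
opening: 0.0853
```

```bash
python3 - <<'E'
from h import *
from station import ctrl
o=ctrl.get_obs();print(o["tool_pos"],o["contact_force"],o["wrist_torque"],o["opening"])
w=snap("wrist",11);crop(w,220,30,230,270,2.2,"c_w11.png")
E
```

```text
[ 0.64015845 -0.13759052  0.13014495] [ 0.93581945 -0.87526079 -0.65360148] [ 0.23219277  0.01513073 -0.02353465] 0.08533661918326445
```

View pics/c_w11.png

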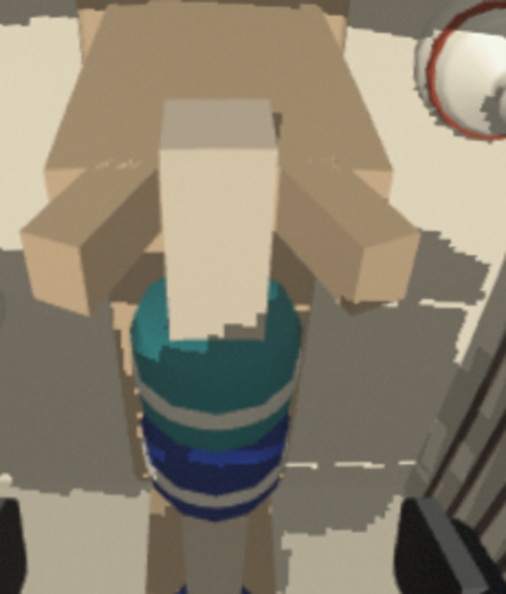

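Call:
step_arm --increments "0 0 -0.3 0 0 0; 0 0 -0.6 0 0 0; 0 0 -0.8 0 0 0; 0 0 -0.9 0 0 0; 0 0 -0.9 0 0 0; 0 0 -0.9 0 0 0; 0 0 -0.4 0 0 0; 0 0 0 0 0 0; 0 0 0 0 0 0"

```text
t: 10.38
tool_pos: [0.6334, -0.078, 0.2353]
tool_rot: [2.619, 0.141, 0.048]
contact_force: [0.1, -0.2, -0.4]
opening: 0.0856
```

```bash
python3 - <<'E'
from h import *
w=snap("wrist",12);p,r=cmdpose();print(p.round(4))
from station import ctrl
o=ctrl.get_obs();print(o["q"].round(3),o["t"])
crop(w,230,60,190,270,2.2,"c_w12.png")
E
```

```text
[ 0.6328 -0.0784  0.2338]
[-0.039  0.075  1.675 -0.528  1.337 -0.036] 10.4333
```

View pics/c_w12.png

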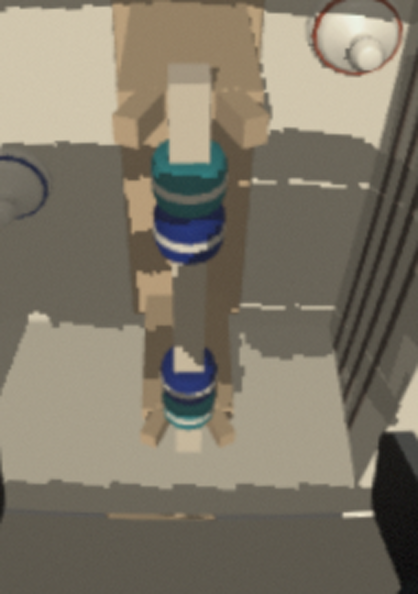

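```bash
cat >> h.py <<'E'
def fk(q,k):
    h,d,a1,L2,a3,L3,L6=k
    R1=R.from_euler('z',q[0]);R2=R1*R.from_euler('y',q[1]);R3=R2*R.from_euler('y',q[2]);R4=R3*R.from_euler('z',q[3]);R5=R4*R.from_euler('y',q[4]);R6=R5*R.from_euler('z',q[5])*R.from_euler('z',np.pi)
    p=np.array([0,0,h])+R1.apply([a1,d,0])+R2.apply([0,0,L2])+R3.apply([a3,0,L3])+R6.apply([0,0,L6])
    return p,R6
E
python3 - <<'E'
from h import *
from scipy.optimize import least_squares
from station import ctrl
o=ctrl.get_obs()
Dt=[([1.032,.053,1.614,0,1.476,-.119],(.254,.57,.249),None),([.743,.163,1.659,-.416,1.631,.747],(.4347,.3573,.188),[[.998,.02,.063],[.048,-.87,-.49],[.045,.492,-.869]]),
([.665,.091,1.771,-.434,1.57,.638],(.4371,.2977,.1693),[[.996,.076,.054],[.093,-.866,-.491],[.01,.494,-.869]]),
(o["q"],o["tool_pos"],R.from_rotvec(o["tool_rot"]).as_matrix())]
for q,p,M in Dt:
    if M is not None:
        P,Rr=fk(q,[0]*7);print((Rr.inv()*R.from_matrix(M)).magnitude())
f=lambda k:np.concatenate([fk(q,k)[0]-p for q,p,M in Dt]+[.002*(np.array(k)-[.4,.07,0,.45,0,.45,.25])])
r=least_squares(f,[.4,.07,0,.45,0,.45,.25]);print(r.x.round(4),r.fun.round(4))
E
```

```text
0.000405506712130625
0.001408398153374826
5.089182171739162e-16
[0.2333 0.0745 0.0011 0.4293 0.0936 0.608  0.2614] [-0.      0.0001  0.0001 -0.      0.     -0.0001  0.      0.0001  0.0001
 -0.0001 -0.0001 -0.0001 -0.0003  0.      0.     -0.      0.0002  0.0003
  0.    ]
```

```bash
cat >> h.py <<'E'
KK=[0.2333,0.0745,0.0011,0.4293,0.0936,0.608,0.2614]
LO=np.array([-3.01,-1.01,.06,-1.02,.09,-3.14]);HI=np.array([3.01,2.22,2.58,4.17,2.62,3.14])
KILN=[.6283,-.1248,.063]
def ik(p,Rt,q0,k=KK):
    from scipy.optimize import least_squares
    def f(q):
        P,Rr=fk(q,k);return np.r_[(P-p)*5,(Rr.inv()*Rt).as_rotvec()]
    r=least_squares(f,np.clip(q0,LO+1e-3,HI-1e-3),bounds=(LO,HI));return r.x,np.abs(r.fun).max()
def knobpos(phi,dx=0):
    return (tf(KILN,[-.169+dx,.010+.1145*np.cos(phi),.10+.1145*np.sin(phi)]))[0]
def knobR(al,beta=0):
    # tool x=+ky, z leaning; beta: roll about kiln x axis
    s,c=np.sin(al),np.cos(al);M=np.array([[0,c,s],[1,0,0],[0,s,-c]])
    return R.from_euler('z',KILN[2])*R.from_euler('x',beta)*R.from_matrix(M)
E
python3 - <<'E'
from h import *
from station import ctrl
o=ctrl.get_obs();q0=o["q"]
for al in (20,30,40,50,60):
  for be in (0,):
    q=np.array(q0);q[5]=-1.6
    for ph in (113,80,50,25,1):
        Rt=knobR(np.radians(al),np.radians(be));p=knobpos(np.radians(ph),-.005)-.006*Rt.apply([0,0,1])
        best=min((ik(p,Rt,qq) for qq in (q,[q[0],-.3,2,0,1.4,-1.6],[q[0],-.3,2,0,1.4,1.5],[q[0],-.3,2,3.1,1.4,1.5])),key=lambda r:r[1])
        q=best[0] if best[1]<1e-3 else q
        print(al,ph,p.round(3),best[0].round(2),best[1].round(4))
E
```

```text
20 113 [ 0.455 -0.171  0.211] [-0.63 -0.48  2.15  0.24  1.2  -2.32] 0.0
20 80 [ 0.451 -0.106  0.218] [-0.5  -0.57  2.2   0.2   1.22 -2.17] 0.0
20 50 [ 0.447 -0.052  0.193] [-0.37 -0.6   2.26  0.16  1.17 -2.04] 0.0
20 25 [ 0.445 -0.022  0.154] [-0.29 -0.58  2.32  0.13  1.08 -1.97] 0.0
20 1 [ 0.445 -0.012  0.108] [-0.26 -0.52  2.36  0.13  0.97 -1.95] 0.0
30 113 [ 0.454 -0.171  0.211] [-0.71 -0.58  2.25  0.4   1.11 -2.46] 0.0
30 80 [ 0.45  -0.106  0.218] [-0.57 -0.69  2.31  0.33  1.11 -2.28] 0.0
30 50 [ 0.446 -0.053  0.193] [-0.42 -0.74  2.37  0.27  1.05 -2.14] 0.0
30 25 [ 0.444 -0.022  0.154] [-0.34 -0.72  2.43  0.24  0.96 -2.06] 0.0
30 1 [ 0.444 -0.012  0.107] [-0.3  -0.66  2.48  0.24  0.84 -2.05] 0.0
40 113 [ 0.453 -0.171  0.21 ] [-0.79 -0.67  2.35  0.6   1.04 -2.62] 0.0
40 80 [ 0.449 -0.106  0.217] [-0.64 -0.81  2.41  0.51  1.03 -2.42] 0.0
40 50 [ 0.446 -0.053  0.192] [-0.49 -0.88  2.48  0.42  0.96 -2.26] 0.0
40 25 [ 0.444 -0.022  0.153] [-0.39 -0.87  2.55  0.38  0.86 -2.19] 0.0
40 1 [ 0.443 -0.012  0.107] [-0.35 -0.78  2.58  0.39  0.74 -2.2 ] 0.0108
50 113 [ 0.452 -0.171  0.209] [-0.87 -0.74  2.44  0.82  1.   -2.81] 0.0
50 80 [ 0.448 -0.106  0.217] [-0.72 -0.92  2.52  0.71  0.98 -2.59] 0.0
50 50 [ 0.445 -0.053  0.192] [-0.55 -0.99  2.58  0.6   0.9  -2.41] 0.0162
50 25 [ 0.443 -0.022  0.152] [-0.43 -0.89  2.58  0.52  0.79 -2.31] 0.0722
50 1 [ 0.442 -0.012  0.106] [-0.38 -0.74  2.58  0.53  0.67 -2.34] 0.1082
60 113 [ 0.452 -0.171  0.208] [-0.94 -0.77  2.53  1.06  1.   -3.01] 0.0
60 80 [ 0.448 -0.106  0.216] [-0.79 -0.96  2.58  0.92  0.96 -2.77] 0.0283
60 50 [ 0.444 -0.053  0.191] [-0.61 -0.95  2.58  0.78  0.87 -2.58] 0.1054
60 25 [ 0.442 -0.023  0.151] [-0.48 -0.84  2.58  0.71  0.75 -2.5 ] 0.1617
60 1 [ 0.442 -0.012  0.105] [-0.43 -0.68  2.58  0.8   0.62 -2.62] 0.1859
```

```bash
python3 - <<'E'
from h import *
p,r=cmdpose()
w=load("wrist12")
# check rod
q=onz(w,un([(170,82),(210,82),(173,162),(211,162),(175,450),(203,450)],(230,60),2.2),.136,True);print(q.round(4));
A=np.array([.43,-.03,.30]);P1,R1=plan(p,r,A,r,9,1)
G=knobR(np.radians(28));print((R1.inv()*G).as_rotvec())
P2,R2=plan(P1,R1,np.array([.41,-.10,.32]),G,20,2)
print(ik(P2,G,[-.5,-.5,2.2,.3,1.2,-2.2]))
E
```

```text
[[ 0.6244 -0.0396  0.136 ]
 [ 0.6353 -0.0385  0.136 ]
 [ 0.6279 -0.067   0.136 ]
 [ 0.6392 -0.0658  0.136 ]
 [ 0.6449 -0.237   0.136 ]
 [ 0.6585 -0.2357  0.136 ]]
maxabs [0.9 0.2 0.5 0.  0.  0. ]
-0.9 -0.1 -0.4 0 0 0; -0.9 -0.1 -0.4 0 0 0; -0.9 -0.1 -0.4 0 0 0; -0.9 -0.1 -0.4 0 0 0; -0.8 -0.1 -0.4 0 0 0; -0.9 -0.1 -0.4 0 0 0; -0.8 -0.2 -0.4 0 0 0; -0.9 -0.1 -0.5 0 0 0; -0.8 -0.2 -0.4 0 0 0
end [ 0.431  -0.0302  0.2994] err [-0.001   0.0002  0.0006] 0.0
[ 0.02856086  0.73288039 -1.33755507]
maxabs [0.15 0.14 0.05 0.01 0.37 0.67]
-0.06 0.14 0.03 0.01 0.37 -0.67; -0.07 0.13 0.03 0.01 0.37 -0.67; -0.08 0.13 0.03 0.01 0.37 -0.67; -0.09 0.12 0.02 0.01 0.37 -0.67; -0.09 0.12 0.02 0.01 0.37 -0.67; -0.1 0.11 0.01 0.01 0.37 -0.67; -0.11 0.1 0.01 0.01 0.37 -0.67; -0.12 0.1 0.01 0.01 0.37 -0.67; -0.12 0.09 0 0.01 0.37 -0.67; -0.13 0.08 -0 0.01 0.37 -0.67; -0.13 0.07 -0.01 0.01 0.37 -0.67; -0.14 0.06 -0.01 0.01 0.37 -0.67; -0.14 0.05 -0.02 0.01 0.37 -0.67; -0.14 0.04 -0.02 0.01 0.37 -0.67; -0.15 0.03 -0.03 0.01 0.37 -0.67; -0.15 0.02 -0.03 0.01 0.37 -0.67; -0.14 0.01 -0.04 0.01 0.37 -0.67; -0.14 0.01 -0.05 0.01 0.37 -0.67; -0.14 -0.01 -0.05 0.01 0.37 -0.67; -0.15 -0.01 -0.05 0.01 0.37 -0.67
end [ 0.4101 -0.1001  0.3199] err [-0.0001  0.0001  0.0001] 0.0106
(array([-0.60364619, -0.83294923,  2.20444648,  0.29998257,  1.38284536,
       -2.23569487]), np.float64(5.838107774991385e-13))
```

Call:
step_arm --increments "-0.9 -0.1 -0.4 0 0 0; -0.9 -0.1 -0.4 0 0 0; -0.9 -0.1 -0.4 0 0 0; -0.9 -0.1 -0.4 0 0 0; -0.8 -0.1 -0.4 0 0 0; -0.9 -0.1 -0.4 0 0 0; -0.8 -0.2 -0.4 0 0 0; -0.9 -0.1 -0.5 0 0 0; -0.8 -0.2 -0.4 0 0 0"

```text
t: 11.18
tool_pos: [0.4296, -0.0306, 0.2985]
tool_rot: [2.619, 0.139, 0.042]
contact_force: [-0.3, 0.6, 0.1]
opening: 0.0853
```

Call:
step_arm --increments "-0.06 0.14 0.03 0.01 0.37 -0.67; -0.07 0.13 0.03 0.01 0.37 -0.67; -0.08 0.13 0.03 0.01 0.37 -0.67; -0.09 0.12 0.02 0.01 0.37 -0.67; -0.09 0.12 0.02 0.01 0.37 -0.67; -0.1 0.11 0.01 0.01 0.37 -0.67; -0.11 0.1 0.01 0.01 0.37 -0.67; -0.12 0.1 0.01 0.01 0.37 -0.67; -0.12 0.09 0 0.01 0.37 -0.67; -0.13 0.08 0 0.01 0.37 -0.67; -0.13 0.07 -0.01 0.01 0.37 -0.67; -0.14 0.06 -0.01 0.01 0.37 -0.67"

```text
t: 12.18
tool_pos: [0.4181, -0.0726, 0.3102]
tool_rot: [2.331, 1.321, 0.336]
contact_force: [-0.3, 0.2, 0.0]
opening: 0.0856
```

Call:
step_arm --increments "-0.14 0.05 -0.02 0.01 0.37 -0.67; -0.14 0.04 -0.02 0.01 0.37 -0.67; -0.15 0.03 -0.03 0.01 0.37 -0.67; -0.15 0.02 -0.03 0.01 0.37 -0.67; -0.14 0.01 -0.04 0.01 0.37 -0.67; -0.14 0.01 -0.05 0.01 0.37 -0.67; -0.14 -0.01 -0.05 0.01 0.37 -0.67; -0.15 -0.01 -0.05 0.01 0.37 -0.67; 0 0 0 0 0 0"

```text
t: 12.93
tool_pos: [0.4098, -0.1018, 0.3184]
tool_rot: [1.885, 2.013, 0.509]
contact_force: [0.4, -0.5, 0.6]
opening: 0.0854
```

```bash
python3 - <<'E'
from h import *
w=snap("wrist",13);s=snap("side",13);t=snap("top",13);p,r=cmdpose();print(p.round(4),r.as_matrix().round(3))
from station import ctrl
o=ctrl.get_obs();print(o["q"].round(3),o["t"]);P,Rr=fk(o["q"],KK);print(P-p)
uv=proj(w,knobpos(np.radians(113)),True);print("knob pred",uv, proj(s,knobpos(np.radians(113))),proj(t,knobpos(np.radians(113))))
crop(s,240,60,120,150,4,"c_s13.png")
E
```

```text
[ 0.4101 -0.1002  0.3191] [[-0.066  0.877  0.475]
 [ 0.998  0.058  0.031]
 [-0.001  0.476 -0.879]]
[-0.606 -0.848  2.218  0.306  1.38  -2.242] 13.0833
[-0.00215956  0.00218656 -0.00189532]
knob pred [[230.27081341 185.80704045]] [[339.45410068 130.80292697]] [[422.83368326 201.73845859]]
```

View pics/wrist13.png

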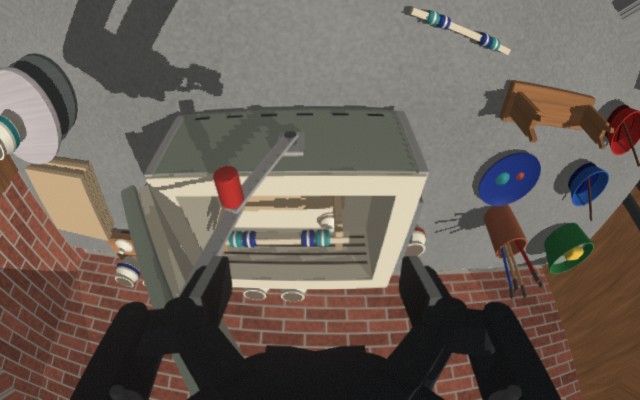

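View pics/c_s13.png

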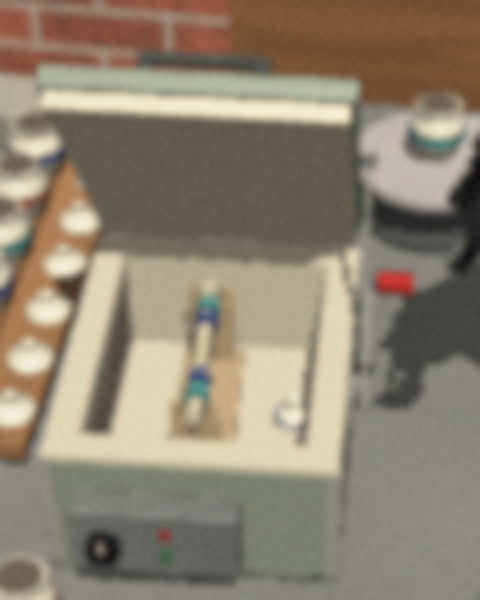

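View pics/top13.png

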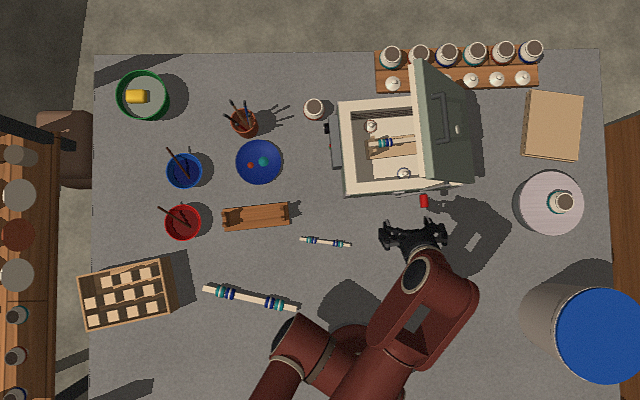

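```bash
python3 - <<'E'
from h import *
from scipy.optimize import least_squares
obs=[]
for n,win,fi in (("top13",(410,180,440,220),0),("side13",(325,120,355,140),0),("wrist13",(205,155,255,220),1)):
    d=load(n);a,b,c,e=win;im=d["pixels"][b:e,a:c].astype(int);m=(im[...,0]>90)&(im[...,0]>2.2*im[...,1])
    v,u=np.nonzero(m);print(n,m.sum(),u.min()+a,u.max()+a,v.min()+b,v.max()+b,(u.mean()+a).round(1),(v.mean()+b).round(1))
    # model: silhouette centroid approx by projecting cylinder pts
    obs.append((d,fi,np.array([u.mean()+a,v.mean()+b])))
def f(P):
    return np.concatenate([(proj(d,P,fi)[0]-uv) for d,fi,uv in obs])
r=least_squares(f,knobpos(np.radians(113)));print(r.x.round(4),r.fun.round(1),knobpos(np.radians(113)))
E
```

```text
top13 96 420 427 194 207 423.5 200.4
side13 37 334 342 128 132 338.3 130.2
wrist13 888 214 243 167 208 228.5 187.1
[ 0.4655 -0.1726  0.2035] [ 0.  -0.   0.2  0.5 -0.1  0.1] [ 0.46182236 -0.17010976  0.20539781]
```

```bash
sed -i 's/^KILN=.*/KILN=[.630,-.1262,.063]/' h.py; python3 - <<'E'
from h import *
p,r=cmdpose();G=knobR(np.radians(28));z=G.apply([0,0,1])
T=knobpos(np.radians(113),-.005)-.006*z;print("T",T)
P,Rr=plan(p,r,T-.06*z,G,6,2)
plan(P,Rr,T,G,5,2)
E
```

```text
T [ 0.45572104 -0.17200189  0.21069549]
maxabs [0.5  0.1  0.37 0.01 0.   0.01]
-0.5 -0.1 0.37 0.01 -0 0.01; -0.5 -0.1 0.36 0.01 -0 0.01; -0.5 -0.1 0.37 0.01 -0 0.01; -0.49 -0.1 0.36 0.01 -0 0.01; -0.5 -0.1 0.37 0.01 -0 0.01; -0.49 -0.1 0.36 0.01 -0 0.01
end [ 0.4276 -0.1737  0.2638] err [-0.     -0.0001 -0.0001] 0.0036
maxabs [0.   0.01 0.48 0.   0.   0.01]
-0 -0 0.48 0 -0 -0.01; -0 -0 0.48 0 -0 -0.01; -0 -0 0.48 0 -0 -0.01; -0 -0 0.48 0 -0 -0.01; -0 -0.01 0.48 0 -0 -0.01
end [ 0.4556 -0.1719  0.2107] err [ 0.0001 -0.0001 -0.    ] 0.0029
```

Call:
step_arm --increments "-0.5 -0.1 0.37 0.01 0 0.01; -0.5 -0.1 0.36 0.01 0 0.01; -0.5 -0.1 0.37 0.01 0 0.01; -0.49 -0.1 0.36 0.01 0 0.01; -0.5 -0.1 0.37 0.01 0 0.01; -0.49 -0.1 0.36 0.01 0 0.01; 0 0 0 0 0 0; 0 0 0 0 0 0"

```text
t: 13.75
tool_pos: [0.428, -0.1729, 0.2641]
tool_rot: [1.892, 2.014, 0.507]
contact_force: [-0.1, 0.5, -0.5]
opening: 0.0851
```

```bash
python3 - <<'E'
from h import *
w=snap("wrist",14);p,r=cmdpose();print(p.round(4))
print(proj(w,[knobpos(np.radians(113),d) for d in (-.017,0,.017)],True).round(1))
G=knobR(np.radians(28));z=G.apply([0,0,1])
T=knobpos(np.radians(113),-.005)-.006*z
plan(p,r,T,G,5,2)
E
```

```text
[ 0.4282 -0.1729  0.265 ]
[[313.2 213.7]
 [313.3 230. ]
 [313.4 244.3]]
maxabs [0.01 0.01 0.49 0.01 0.   0.  ]
-0.01 -0.01 0.49 0.01 -0 -0; -0.01 -0.01 0.49 0.01 -0 -0; -0.01 -0.01 0.48 0.01 -0 -0; -0 -0.01 0.49 0.01 -0 -0; -0.01 -0.01 0.48 0.01 -0 -0
end [ 0.4556 -0.172   0.2108] err [ 0.0001  0.     -0.0001] 0.0024
```

View pics/wrist14.png

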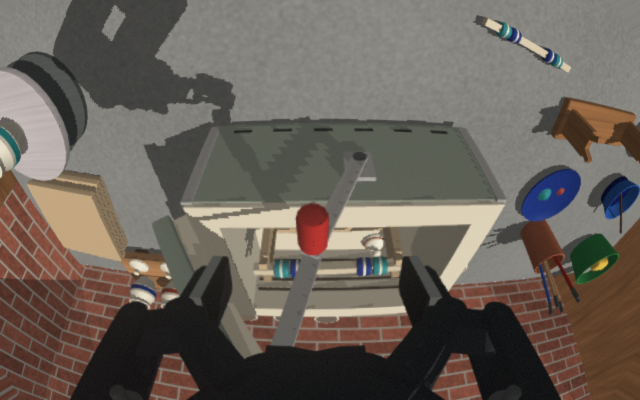

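Call:
step_arm --increments "-0.01 -0.01 0.49 0.01 0 0; -0.01 -0.01 0.49 0.01 0 0; -0.01 -0.01 0.48 0.01 0 0; 0 -0.01 0.49 0.01 0 0; -0.01 -0.01 0.48 0.01 0 0; 0 0 0 0 0 0; 0 0 0 0 0 0"

```text
t: 14.38
tool_pos: [0.4557, -0.1719, 0.2112]
tool_rot: [1.892, 2.017, 0.502]
contact_force: [-0.4, 0.3, 0.9]
opening: 0.0857
```

```bash
python3 - <<'E'
from h import *
w=snap("wrist",15);p,r=cmdpose();print(p.round(4))
from station import ctrl
print(ctrl.get_obs()["contact_force"])
crop(w,180,150,270,220,2.8,"c_w15.png")
E
```

```text
[ 0.4559 -0.1724  0.212 ]
[-0.0613175  -0.11815969  0.56457862]
```

View pics/c_w15.png

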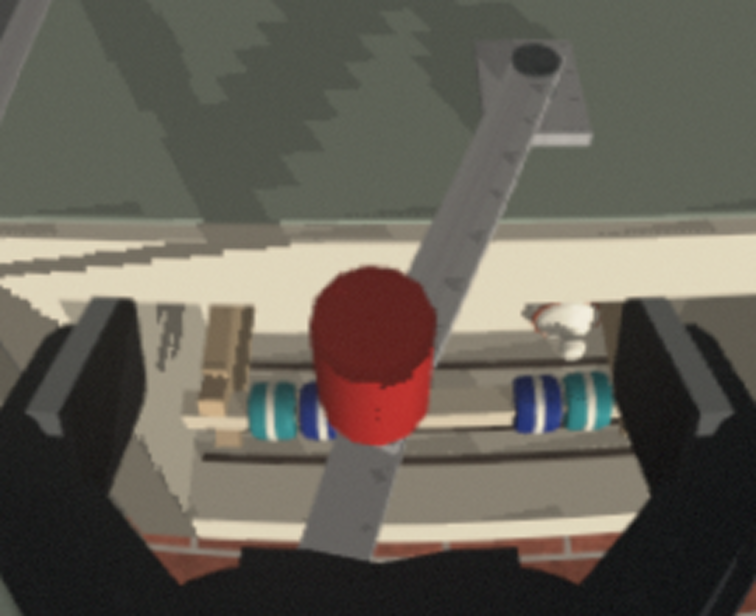

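Call:
step_arm --increments "0 0 0 0 0 0; 0 0 0 0 0 0; 0 0 0 0 0 0; 0 0 0 0 0 0; 0 0 0 0 0 0; 0 0 0 0 0 0; 0 0 0 0 0 0" --fingers -1 --newtons 40

```text
t: 15.02
tool_pos: [0.4556, -0.173, 0.2114]
tool_rot: [1.892, 2.016, 0.501]
contact_force: [-4.1, 0.4, 1.6]
opening: 0.0206
```

```bash
python3 - <<'E'
from h import *
w=snap("wrist",16);p,r=cmdpose();print(p.round(4),r.as_matrix().round(3))
from station import ctrl
o=ctrl.get_obs();print(o["contact_force"],o["opening"],o["q"].round(3))
crop(w,180,150,270,220,2.8,"c_w16.png")
E
```

```text
[ 0.4556 -0.173   0.2114] [[-0.063  0.882  0.467]
 [ 0.998  0.056  0.03 ]
 [ 0.     0.468 -0.884]]
[-3.75978778 -0.31568015  3.12166607] 0.020834004492615837 [-0.693 -0.554  2.229  0.364  1.125 -2.429]
```

View pics/c_w16.png

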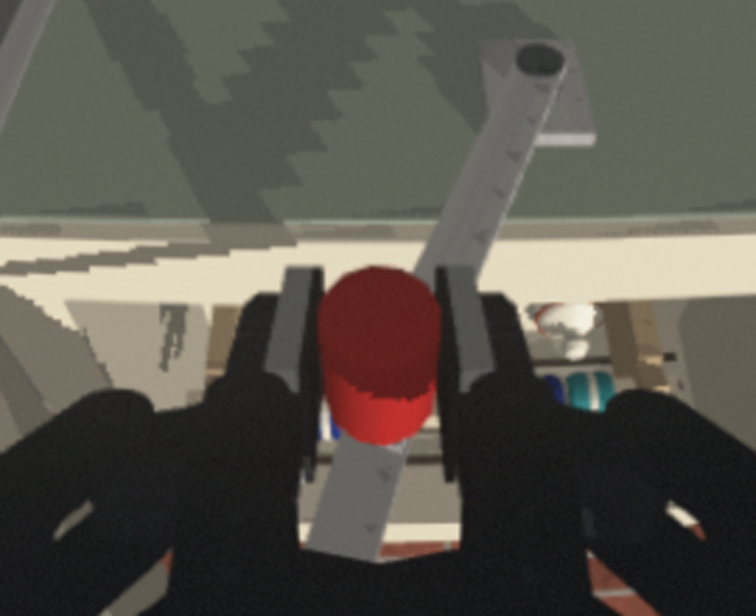

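```bash
cat >> h.py <<'E'
def arc(a0,a1,n,dec=2,p=None):
    """rows following the knob circle from a0 to a1 deg, starting at the measured pose, constant rotation"""
    P0,Rr=cmdpose();
    if p is not None: P0=np.array(p)
    rows=[];acc=np.zeros(3)
    for i in range(1,n+1):
        tgt=knobpos(np.radians(a0+(a1-a0)*i/n))-knobpos(np.radians(a0))
        rd=np.round(Rr.inv().apply(tgt-acc)/.025,dec);acc=acc+Rr.apply(rd*.025);rows.append("%g %g %g 0 0 0"%tuple(rd+0))
    print("; ".join(rows));print("end cmd",(P0+acc).round(4))
E
python3 - <<'E'
from h import *
arc(113,89,12)
for ph in (113,89,60,30,1): print(ph,(knobpos(np.radians(ph))-knobpos(np.radians(113))+cmdpose()[0]).round(4))
E
```

```text
0.15 0.03 -0.05 0 0 0; 0.15 0.02 -0.05 0 0 0; 0.15 0.03 -0.04 0 0 0; 0.15 0.02 -0.04 0 0 0; 0.16 0.02 -0.04 0 0 0; 0.16 0.01 -0.03 0 0 0; 0.15 0.01 -0.02 0 0 0; 0.16 0.01 -0.02 0 0 0; 0.16 0.01 -0.02 0 0 0; 0.16 0.01 -0.01 0 0 0; 0.16 0 0 0 0 0; 0.16 0 0 0 0 0
end cmd [ 0.4526 -0.1263  0.2205]
113 [ 0.4556 -0.173   0.2114]
89 [ 0.4527 -0.1263  0.2205]
60 [ 0.4492 -0.0712  0.2052]
30 [ 0.4465 -0.0294  0.1633]
1 [ 0.4456 -0.0141  0.108 ]
```

Call:
step_arm --increments "0.15 0.03 -0.05 0 0 0; 0.15 0.02 -0.05 0 0 0; 0.15 0.03 -0.04 0 0 0; 0.15 0.02 -0.04 0 0 0; 0.16 0.02 -0.04 0 0 0; 0.16 0.01 -0.03 0 0 0" --newtons 35

```text
t: 15.57
tool_pos: [0.4542, -0.1519, 0.2199]
tool_rot: [1.889, 2.013, 0.494]
contact_force: [-7.9, -6.2, 4.9]
opening: 0.0206
```

```bash
python3 - <<'E'
from h import *
from station import ctrl
o=ctrl.get_obs();p=o["tool_pos"];print(p,o["contact_force"],o["opening"])
d=p-np.array([.4556,-.173,.2114])+knobpos(np.radians(113))
c=knobpos(0)-[0,0,0];l=R.from_euler('z',-KILN[2]).apply(d-[KILN[0],KILN[1],0]);print("kiln",l, "phi",np.degrees(np.arctan2(l[2]-.1,l[1]-.01)),"r",np.hypot(l[2]-.1,l[1]-.01))
w=snap("wrist",17)
crop(w,100,50,440,330,1.8,"c_w17.png")
E
```

```text
[ 0.45423525 -0.15191274  0.21988108] [-7.86846038 -6.2070346   4.90541773] 0.02058875722284127
kiln [-0.16903443 -0.01360736  0.21387889] phi 101.71166466937731 r 0.11630008311526153
```

View pics/c_w17.png

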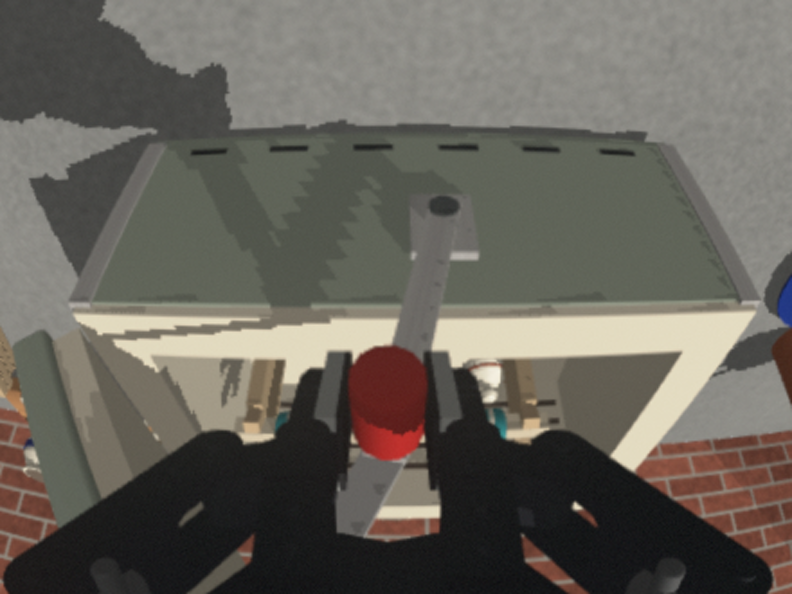

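Call:
step_arm --increments "0.15 0 -0.03 0 0 0; 0.16 0 -0.03 0 0 0; 0.16 0 -0.03 0 0 0; 0.16 0 -0.02 0 0 0; 0.16 0 0 0 0 0; 0.16 0 0 0 0 0"

```text
t: 16.12
tool_pos: [0.4524, -0.1276, 0.2233]
tool_rot: [1.888, 2.011, 0.499]
contact_force: [-2.3, -3.2, 7.3]
opening: 0.0208
```

```bash
cat >> h.py <<'E'
def phi_now():
    from station import ctrl
    o=ctrl.get_obs();p=o["tool_pos"]
    d=p-np.array([.4556,-.173,.2114])+knobpos(np.radians(113))
    l=R.from_euler('z',-KILN[2]).apply(d-[KILN[0],KILN[1],0]);ph=np.degrees(np.arctan2(l[2]-.1,l[1]-.01))
    print(o["t"],p.round(4),o["contact_force"].round(1),o["wrist_torque"].round(2),o["opening"].round(4),"kiln",l.round(4),"phi",ph.round(1),"r",np.hypot(l[2]-.1,l[1]-.01).round(4))
    return ph
E
python3 - <<'E'
from h import *
phi_now();arc(89,53,12)
E
```

```text
Traceback (most recent call last):
  File "h.py", line 99, in phi_now
    print(o["t"],p.round(4),o["contact_force"].round(1),o["wrist_torque"].round(2),o["opening"].round(4),"kiln",l.round(4),"phi",ph.round(1),"r",np.hypot(l[2]-.1,l[1]-.01).round(4))
                                                                                   ^^^^^^^^^^^^^^^^^^
AttributeError: 'float' object has no attribute 'round'
```

```bash
sed -i 's/o\["opening"\].round(4)/round(float(o["opening"]),4)/; s/"phi",ph.round(1)/"phi",round(float(ph),1)/; s/np.hypot(l\[2\]-.1,l\[1\]-.01).round(4))/round(float(np.hypot(l[2]-.1,l[1]-.01)),4))/' h.py
python3 - <<'E'
from h import *
phi_now();arc(89,53,12)
E
```

```text
16.1167 [ 0.4524 -0.1276  0.2233] [-2.3 -3.2  7.3] [-1.16  0.09 -0.31] 0.0208 kiln [-0.1693  0.0108  0.2173] phi 89.6 r 0.1173
0.24 0 0.01 0 0 0; 0.24 -0.01 0.02 0 0 0; 0.24 -0.02 0.03 0 0 0; 0.23 -0.02 0.04 0 0 0; 0.23 -0.03 0.05 0 0 0; 0.23 -0.04 0.06 0 0 0; 0.23 -0.03 0.08 0 0 0; 0.22 -0.05 0.08 0 0 0; 0.21 -0.05 0.09 0 0 0; 0.21 -0.05 0.1 0 0 0; 0.21 -0.07 0.12 0 0 0; 0.19 -0.06 0.12 0 0 0
end cmd [ 0.4482 -0.0608  0.2003]
```

Call:
step_arm --increments "0.24 0 0.01 0 0 0; 0.24 -0.01 0.02 0 0 0; 0.24 -0.02 0.03 0 0 0; 0.23 -0.02 0.04 0 0 0; 0.23 -0.03 0.05 0 0 0; 0.23 -0.04 0.06 0 0 0"

```text
t: 16.62
tool_pos: [0.4496, -0.0904, 0.2156]
tool_rot: [1.89, 2.014, 0.504]
contact_force: [-0.1, 2.6, 8.4]
opening: 0.0207
```

```bash
python3 - <<'E'
from h import *
phi_now();s=snap("side",18);crop(s,220,50,160,160,3.7,"c_s18.png")
E
```

```text
16.6167 [ 0.4496 -0.0904  0.2156] [-0.1  2.6  8.4] [-0.08 -0.41  0.15] 0.0207 kiln [-0.1698  0.048   0.2096] phi 70.9 r 0.116
```

View pics/c_s18.png

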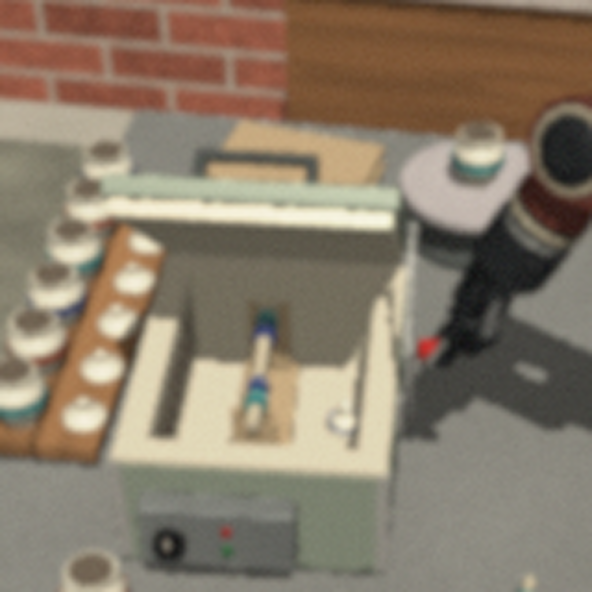

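Call:
step_arm --increments "0.2 -0.03 0.06 0 0 0; 0.19 -0.04 0.07 0 0 0; 0.19 -0.04 0.07 0 0 0; 0.18 -0.04 0.08 0 0 0; 0.18 -0.05 0.09 0 0 0; 0.17 -0.05 0.1 0 0 0; 0.16 -0.06 0.1 0 0 0"

```text
t: 17.25
tool_pos: [0.4466, -0.0587, 0.1974]
tool_rot: [1.893, 2.016, 0.502]
contact_force: [1.7, 4.3, 4.6]
opening: 0.021
```

```bash
python3 - <<'E'
from h import *
ph=phi_now();s=snap("side",19);crop(s,220,50,160,160,3.7,"c_s19.png")
print("ideal at 53",(knobpos(np.radians(53))-knobpos(np.radians(113))+[.4556,-.173,.2114]).round(4))
arc(53,29,12)
E
```

```text
17.25 [ 0.4466 -0.0587  0.1974] [1.7 4.3 4.6] [ 0.23 -0.32  0.35] 0.021 kiln [-0.1708  0.0799  0.1914] phi 52.6 r 0.1151
ideal at 53 [ 0.4484 -0.0596  0.1974]
0.13 -0.05 0.09 0 0 0; 0.12 -0.04 0.09 0 0 0; 0.12 -0.05 0.09 0 0 0; 0.11 -0.06 0.1 0 0 0; 0.11 -0.05 0.1 0 0 0; 0.11 -0.06 0.11 0 0 0; 0.1 -0.05 0.11 0 0 0; 0.1 -0.06 0.11 0 0 0; 0.09 -0.06 0.11 0 0 0; 0.09 -0.06 0.12 0 0 0; 0.09 -0.07 0.12 0 0 0; 0.08 -0.06 0.12 0 0 0
end cmd [ 0.4445 -0.0265  0.161 ]
```

View pics/c_s19.png

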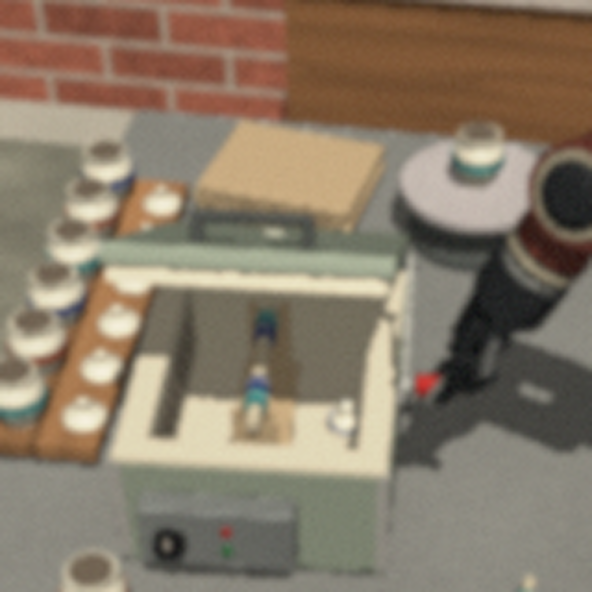

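Call:
step_arm --increments "0.13 -0.05 0.09 0 0 0; 0.12 -0.04 0.09 0 0 0; 0.12 -0.05 0.09 0 0 0; 0.11 -0.06 0.1 0 0 0; 0.11 -0.05 0.1 0 0 0; 0.11 -0.06 0.11 0 0 0; 0.1 -0.05 0.11 0 0 0; 0.1 -0.06 0.11 0 0 0; 0.09 -0.06 0.11 0 0 0; 0.09 -0.06 0.12 0 0 0; 0.09 -0.07 0.12 0 0 0; 0.08 -0.06 0.12 0 0 0"

```text
t: 18.3
tool_pos: [0.444, -0.0277, 0.1611]
tool_rot: [1.894, 2.018, 0.5]
contact_force: [-3.5, -0.0, -1.2]
opening: 0.0204
```

```bash
python3 - <<'E'
from h import *
ph=phi_now();s=snap("side",20);crop(s,220,50,160,160,3.7,"c_s20.png")
print("ideal at 29",(knobpos(np.radians(29))-knobpos(np.radians(113))+[.4556,-.173,.2114]).round(4))
arc(29,5,12)
E
```

```text
18.3 [ 0.444  -0.0277  0.1611] [-3.5 -0.  -1.2] [-0.59  0.83 -0.09] 0.0204 kiln [-0.1714  0.111   0.1551] phi 28.6 r 0.1151
ideal at 29 [ 0.4465 -0.0284  0.1615]
0.07 -0.07 0.13 0 0 0; 0.07 -0.06 0.12 0 0 0; 0.07 -0.07 0.13 0 0 0; 0.06 -0.07 0.13 0 0 0; 0.05 -0.07 0.14 0 0 0; 0.05 -0.07 0.13 0 0 0; 0.05 -0.07 0.14 0 0 0; 0.03 -0.07 0.13 0 0 0; 0.04 -0.08 0.14 0 0 0; 0.02 -0.07 0.14 0 0 0; 0.03 -0.07 0.14 0 0 0; 0.01 -0.08 0.14 0 0 0
end cmd [ 0.443  -0.0133  0.1149]
```

View pics/c_s20.png

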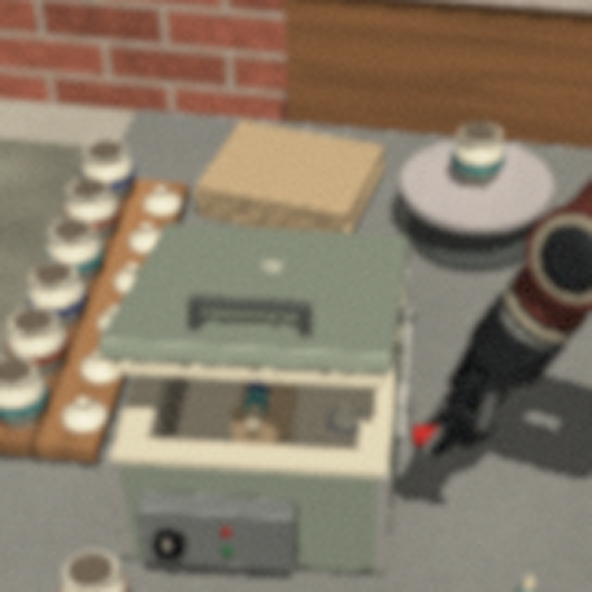

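Call:
step_arm --increments "0.07 -0.07 0.13 0 0 0; 0.07 -0.06 0.12 0 0 0; 0.07 -0.07 0.13 0 0 0; 0.06 -0.07 0.13 0 0 0; 0.05 -0.07 0.14 0 0 0; 0.05 -0.07 0.13 0 0 0; 0.05 -0.07 0.14 0 0 0; 0.03 -0.07 0.13 0 0 0; 0.04 -0.08 0.14 0 0 0; 0.02 -0.07 0.14 0 0 0"

```text
t: 19.18
tool_pos: [0.4436, -0.0152, 0.1238]
tool_rot: [1.894, 2.017, 0.501]
contact_force: [-6.2, 1.1, -1.4]
opening: 0.0207
```

```bash
python3 - <<'E'
from h import *
ph=phi_now();s=snap("side",21);crop(s,220,50,160,160,3.7,"c_s21.png")
from station import ctrl
print(ctrl.get_obs()["q"].round(3))
arc(9,1,6)
E
```

```text
19.1833 [ 0.4436 -0.0152  0.1238] [-6.2  1.1 -1.4] [-0.35  1.05  0.08] 0.0207 kiln [-0.1711  0.1235  0.1178] phi 8.9 r 0.1149
[-0.303 -0.662  2.443  0.215  0.914 -2.03 ]
0.02 -0.05 0.09 0 0 0; 0.01 -0.05 0.1 0 0 0; 0.01 -0.05 0.09 0 0 0; 0.01 -0.05 0.09 0 0 0; 0 -0.05 0.1 0 0 0; 0 -0.05 0.09 0 0 0
end cmd [ 0.4433 -0.0137  0.1072]
```

View pics/c_s21.png

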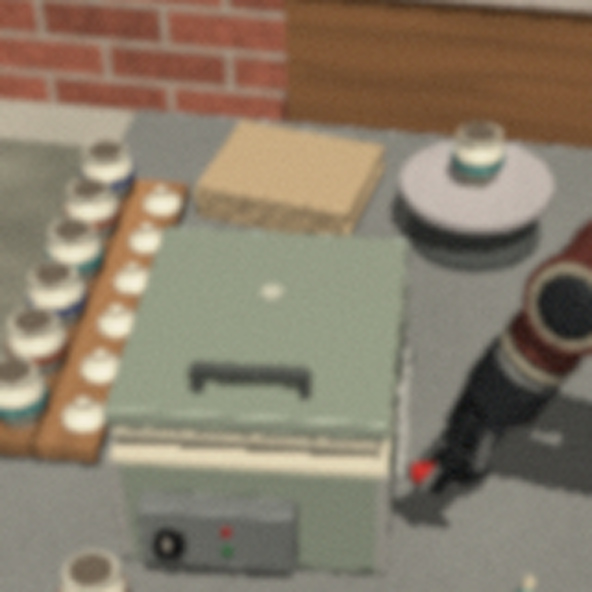

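Almost shut; continue slowly to the stop.

Call:
step_arm --increments "0.02 -0.05 0.09 0 0 0; 0.01 -0.05 0.1 0 0 0; 0.01 -0.05 0.09 0 0 0; 0.01 -0.05 0.09 0 0 0; 0 -0.05 0.1 0 0 0; 0 -0.05 0.09 0 0 0; 0 0 0 0 0 0; 0 0 0 0 0 0"

```text
t: 19.9
tool_pos: [0.4435, -0.0138, 0.1082]
tool_rot: [1.894, 2.017, 0.502]
contact_force: [-3.0, 2.6, -4.7]
opening: 0.0208
```

```bash
python3 - <<'E'
from h import *
ph=phi_now();s=snap("side",22);crop(s,220,50,160,160,3.7,"c_s22.png")
E
```

```text
19.9 [ 0.4435 -0.0138  0.1082] [-3.   2.6 -4.7] [-0.    0.94  0.23] 0.0208 kiln [-0.1711  0.1249  0.1022] phi 1.1 r 0.1149
```

View pics/c_s22.png

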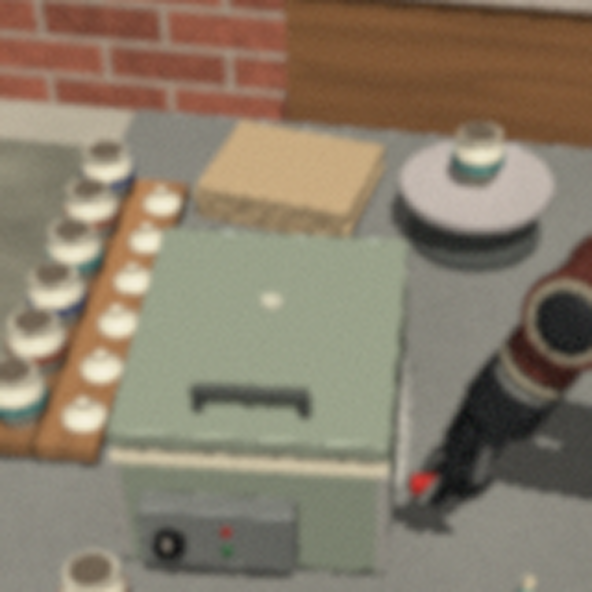

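Call:
step_arm --increments "0 -0.04 0.08 0 0 0; 0 -0.04 0.08 0 0 0; 0 0 0 0 0 0; 0 0 0 0 0 0"

```text
t: 20.28
tool_pos: [0.444, -0.0139, 0.1067]
tool_rot: [1.893, 2.02, 0.501]
contact_force: [-25.9, 3.3, 18.3]
opening: 0.0207
```

```bash
python3 - <<'E'
from h import *
ph=phi_now()
E
```

```text
20.2833 [ 0.444  -0.0139  0.1067] [-25.9   3.3  18.3] [0.53 2.58 0.47] 0.0207 kiln [-0.1705  0.1248  0.1007] phi 0.3 r 0.1148
```

Call:
step_arm --increments "0 0 -0.05 0 0 0; 0 0 -0.05 0 0 0; 0 0 0 0 0 0"

```text
t: 20.53
tool_pos: [0.4435, -0.0138, 0.1074]
tool_rot: [1.892, 2.015, 0.505]
contact_force: [1.3, 5.6, -3.8]
opening: 0.0207
```

```bash
python3 - <<'E'
from h import *
ph=phi_now();snap("wrist",23)
E
```

```text
20.5333 [ 0.4435 -0.0138  0.1074] [ 1.3  5.6 -3.8] [0.71 0.32 0.61] 0.0207 kiln [-0.1711  0.1249  0.1014] phi 0.7 r 0.1149
```

View pics/wrist23.png

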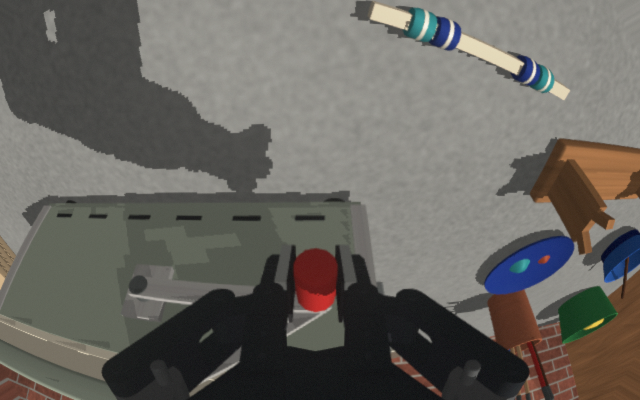

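Call:
step_arm --increments "0 0 0 0 0 0; 0 0 0 0 0 0; 0 0 0 0 0 0; 0 0 0 0 0 0; 0 0 0 0 0 0; 0 0 0 0 0 0" --fingers 0.6

```text
t: 21.08
tool_pos: [0.4432, -0.0145, 0.1071]
tool_rot: [1.892, 2.015, 0.502]
contact_force: [0.4, 0.2, -0.2]
opening: 0.0683
```

```bash
python3 - <<'E'
from h import *
ph=phi_now()
E
```

```text
21.0833 [ 0.4432 -0.0145  0.1071] [ 0.4  0.2 -0.2] [-0.06  0.28 -0.02] 0.0683 kiln [-0.1714  0.1243  0.1011] phi 0.5 r 0.1143
```

Call:
step_arm --increments "0 0 -0.3 0 0 0; 0 0 -0.6 0 0 0; 0 0 -0.8 0 0 0; 0 0 -0.8 0 0 0; 0 0 -0.8 0 0 0; 0 0 -0.8 0 0 0; 0 0 -0.4 0 0 0; 0 0 0 0 0 0; 0 0 0 0 0 0; 0 0 0 0 0 0"

```text
t: 21.92
tool_pos: [0.3902, -0.0176, 0.205]
tool_rot: [1.894, 2.017, 0.501]
contact_force: [-0.5, -0.6, -0.9]
opening: 0.0686
```

```bash
python3 - <<'E'
from h import *
ph=phi_now();w=snap("wrist",24);s=snap("side",24);t=snap("top",24)
crop(s,220,80,160,140,4,"c_s24.png");crop(t,310,40,200,190,3.2,"c_t24.png")
print("side corner outer +y -x: rim",proj(s,tf(KILN,[[-.131,.161,.15],[.131,.161,.15],[-.131,.161,.185],[.131,.161,.185]])).round(1))
L=tf(KILN,[[-.131,.161,.185],[.131,.161,.185],[.131,-.161,.185],[-.131,-.161,.185]]);print(proj(t,L).round(1))
overlay(s,KILN,0,[((-.131,.161,.15),(.131,.161,.15)),((-.131,.161,.185),(.131,.161,.185)),((-.131,.161,.185),(-.131,-.161,.185)),((.131,.161,.185),(.131,-.161,.185)),((-.131,.161,.185),(-.131,.161,.15))],220,80,160,140,4,"o_s24.png",False,.8)
k=knobpos(np.radians(1));print("knob1 pred",proj(w,k,True),proj(s,k),proj(t,k))
E
```

```text
21.9167 [ 0.3902 -0.0176  0.205 ] [-0.5 -0.6 -0.9] [0.01 0.24 0.02] 0.0686 kiln [-0.2245  0.1245  0.199 ] phi 40.9 r 0.1514
side corner outer +y -x: rim [[324.5 177.9]
 [249.1 173.1]
 [324.7 170.5]
 [247.9 165.7]]
[[347.1 193.2]
 [338.9  96.9]
 [457.1  87.8]
 [467.  183.6]]
knob1 pred [[315.81964486 208.8934816 ]] [[335.64297319 181.07726922]] [[358.90316569 207.68715684]]
```

View pics/o_s24.png

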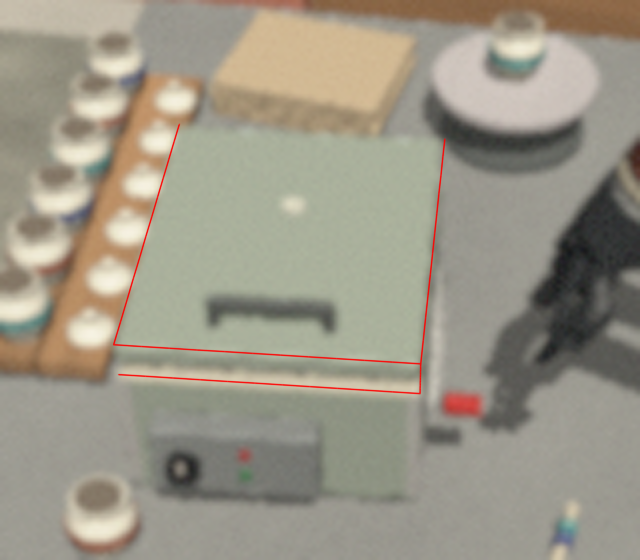

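View pics/wrist24.png

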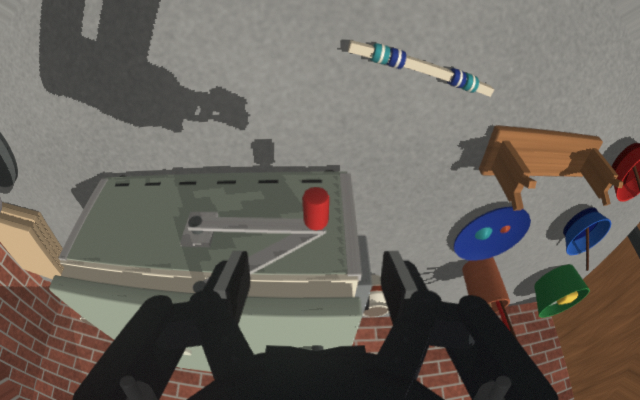

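View pics/c_t24.png

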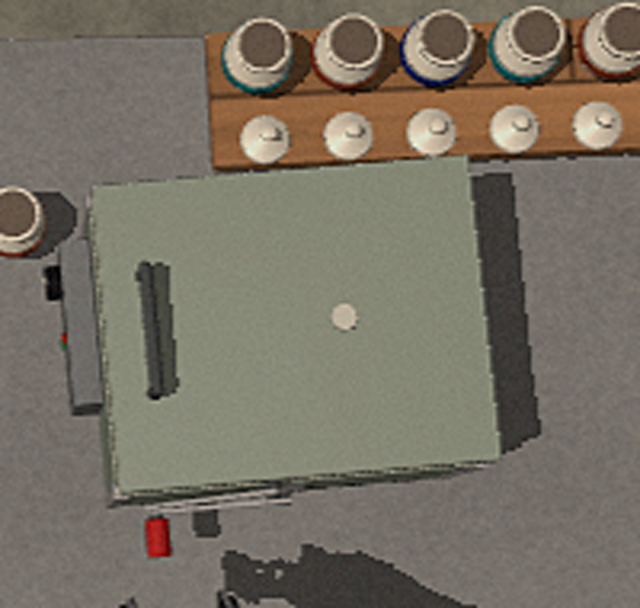

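```bash
python3 - <<'E'
from station import ctrl
print(ctrl.finish_job()); print(ctrl.get_obs()["t"])
E
```

```text
the job is handed in; nothing more can be done
None
the job is handed in; nothing more can be done
```

I laid the 200 mm bead rod across both notches of the kiln rack, lowered the lid by its red knob until it was shut, let go, and handed the job in at about 22 s. No verdict was reported, so everything below comes from my own checks.

- **Rod choice:** it was the middle-sized of three (about 294, 200 and 153 mm), the one on the drying stand.
- **Rod placement:** the wrist picture after release showed both ends down in their notches. The centre measured (0.641, -0.138) m against the rack's (0.640, -0.139) m, and the yaw was 0.110 rad against 0.107. I felt at most about 9 N while setting it down, and saw nothing near the beads. The last clear look at the rod was with the lid half down; it cannot be seen now that the lid is shut.
- **Lid:** I kept hold of the knob through its whole arc. The lid's outline in the last side picture matches the shut position to about a pixel. The knob sits at about 0.5 to 1 degree, against the stated 1 degree.
- **Robot at hand-in:** the fingers were open and clear of everything, with no contact force beyond sensor noise.

**What disagreed:**
- At the lid's stop the tool briefly felt about 26 N sideways and 18 N upward, probably from the fingertips touching the stay arm. I backed off at once.
- The knob's path measured up to 3 mm outside its nominal circle near the top.

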